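# Re-line a belt sander's platen and hold its tension arm back for the new belt

### The arm

A 6-joint arm with a two-finger parallel gripper is mounted at the origin on the work surface. World frame = base frame: x ahead of the robot, y to its left, z up, the work surface at z = 0. Lengths are in m, angles in rad, forces in N, time in s.
With the tool pointing down it reaches from about 0.35 to 0.975 m from the base axis. Payload 4.9 kg.
Tool frame: the origin (TCP) lies at the very end of the fingers, on their centre line; the grasp point (between the pads) lies behind it (manip.grip_depth is the z of the grasp point in the tool frame, in m); z points along the fingers, y is the direction in which the jaws open and shut (so a half turn about z gives the same grasp; the last joint's range is limited). The gripper opens to 85 mm and grips with 20 to 120 N. Pads are 22 mm wide; open, the fingers measure 114 mm over their backs; the gripper's body (76 mm by 85 mm) begins 54 mm behind the grasp point. The pads swing forward as they close: fully open they stand 13 mm farther back than shut.
Start: joints at [1.189, 0.053, 1.613, -0, 1.476, -0.119], TCP at [0.162, 0.604, 0.231] pointing down, gripper open.
Joint ranges: [-3.01, 3.01], [-1.01, 2.22], [0.06, 2.58], [-1.02, 4.17], [0.09, 2.62], [-3.14, 3.14]. Speed limits (rad/s): [2.57, 2.57, 3.14, 3.14, 3.14, 3.14].

### API

Orientations are given as a unit quaternion [w, x, y, z].
In Python, from plant import state, optics, manip, silhouettes, place_of gives the robot as it stands. The module is installed in compiled form; this text tells all that it offers.
- The arm moves only by the tool jog_arm, never from a script. Its argument "increments" is a list of rows, each an object with "slide": the shift along the tool's x, y, z in mm, a list of three; "rotation": the turn, a rotation vector about the tool's x, y, z in degrees, a list of three. A call has 1 to 20 rows; each row shifts and turns the commanded pose from where the row before left it, along the tool's axes as they then stand; what a row does not reach is not made up. A row lasts 1/12 s, in which the tool goes at most 41.7 mm and 7.16 degrees, less where a joint would pass 70% of its speed; a pose out of reach is approached as far as the arm can. A call with a gripper value outside its range is refused whole. "fingers" is the opening, from 0 (shut) to 1 (fully open), set as the call begins (left out, the last holds). The fingers move at their own pace and stop on an object; the grip force is fixed at half the most. Time passes only in rows, so rows that do not move let the fingers close. It gives the time, the measured TCP pose, the force and the opening at its end, in the units of the state.
- state(): the state, without advancing time (a new reading comes with each control period).
- optics.grab_frame(name): name is "scene" or "top"; returns a dict with "frame" (420x560x3 uint8, blue, green, red), "camera_matrix" (3x3 intrinsics, pixels), "distortion" ([k1, k2, p1, p2, k3] as OpenCV has them; the pictures are not rectified), "R" (3x3) and "t" (3): a world point X has camera coordinates R X + t. Camera axes: x right, y down, z forward; pixel columns grow to the right and rows downward; lengths in m; the calibration is good to about 2 mm. A picture is of the moment at which its call begins. There is no depth.
- manip.job_done(): hands the job in, once; it reports no verdict.
Trained networks look in the newest picture that a camera, given by its name, has taken for a name from the list of things; names that differ only in an ending like _2 or _b are one class to them, and where a whole thing is asked for, a point or a joint stands for the part that bears it (a point fixed in the world has none). Each returns a list of dicts, best first, with "score" (0 to 1); they miss things now and then, are a little off and sometimes report something else, mostly with a low value. They report only what shows in the picture. A call takes as long as a camera call. They do not tell look-alikes from the thing itself.
- silhouettes(thing, camera): "mask" (420x560 bool, what is visible of it) and "bbox" ([left, top, right, bottom] in pixels, round what is visible of it).
- place_of(thing, camera): "uv" ([column, row] in pixels: a listed point, or the origin of a listed thing).
The state is a dict: "time": time; "joint_pos": joint angles; "joint_vel": joint speeds; "joint_efforts": joint torques, N m; "tool_pos": TCP position; "tool_rot": TCP orientation; "contact_force": force on the tool from outside, world axes, zero at the start; "ft_torque": the same for the moment, N m; "gripper_width": opening from 0.0 (shut) to 1.0 (fully open).
Only numpy, scipy, OpenCV 4.12 (cv2) and the standard library are available. Lean on these libraries where they do the work, as an engineer would, in place of code of your own. Each camera call takes 0.05 s, during which the arm holds its last target.

### The job

The belt is off the small bench sander so that its platen can be re-lined: lay the bare steel backing plate squarely on the platen bed, and the new white ceramic liner squarely on top of it, edges flush; the ceramic is brittle, so set it down, do not drop it. Then push the orange-gripped tension arm back towards the plates, past the click of its ratchet and on until it is practically at its stop, and finish while holding it there against its spring (the pawl alone does not keep it far enough back), so that I can slip the new belt on. Leave the worn brown liner and everything else on the bench where it is.

Things in the scene. Friction and masses are not known exactly. Their poses are not given: they have to be found in the camera images.
- backing_mid (a point): Centre of the loose steel backing plate, bare grey metal, 50 mm (its x) by 148 mm (its y) by 8 mm thick, about 0.46 kg; lies flat on the bench on the green sheet at the start, one of three parallel plates whose places are drawn by lot. z axis up through its thickness.
- liner_mid (a point): Centre of the loose new ceramic liner, white, 50 mm (its x) by 148 mm (its y) by 8 mm thick, about 0.16 kg, brittle; lies flat on the bench at the start.
- worn_mid (a point): Centre of the worn-out liner, brown with a dark track, 50 by 148 by 6 mm; lies flat beside the others; not to be used or moved.
- platen_bed (a point): Place for the plates' centre, on top of the sander's dark platen bed, 126 mm above the bench; plate y along its y. Sander's axes: x away from the robot side, y from the rubber drive drum to the aluminium idler drum, z up. Bed 46 mm wide (plates overhang 2 mm each side), free down to 12 mm below its top. At y = -80 mm an end stop 8 mm high; drive drum from y = -110 mm, top 15 mm above the bed.
- tension_pivot (a point): Pivot of the tension arm, at x = 45, y = 150 mm in the sander's frame (frame of platen_bed), 50 mm above the bench; the arm swings about the sander's x axis. Same axes as platen_bed.
- tension_grip (a point): Middle of the tension arm's orange grip, a round-ended bar 24 mm thick, nearly upright at rest, from 36 mm below to 28 mm above this point. At rest 15 mm outboard (sander's +y) of the pivot and 137 mm above it, so 187 mm above the bench; it turns with the arm. Free room on its outboard side. Push it towards the sander's -y.
- tension_arm (a joint): Angle of the tension arm, rad: 0 at rest, growing as it is pushed back towards the plates (sander's -y). The pawl rides up a tooth, clicks in behind it at about 0.29 and then keeps the arm from returning below about 0.29; stop at 0.42. The spring needs about 8 N at the grip at rest, 15 N at the stop, and the tooth adds about 1 N before the click.
- seal_red_mid (a point): Centre of a dark red stone seal blank, 30 x 30 x 70 mm, standing on the bench on the left; bystander.
- seal_green_mid (a point): Centre of a pale green stone seal blank, 36 x 36 x 60 mm, standing on the bench on the right; bystander.
- canister_mid (a point): Centre of a white can, 76 mm across and 150 mm tall, standing on the left; bystander.
- brush_grip (a point): Handle of a dusting brush lying on the bench on the right, near the robot; bystander.
- wrench_grip (a point): Handle of a steel wrench lying near the robot on the left; bystander.
Not all that is in view belongs to the job. Leave any purple look-alike of the part that bears liner_mid alone.

How it is judged:
On the way, in this order (a step that is already met when the one before it is completed fails the run):
1. the steel backing plate lies squarely on the platen bed, let go (x of backing_mid in the frame of platen_bed between -0.005 and 0.005 m and y of backing_mid in the frame of platen_bed between -0.0075 and 0.0075 m and z of backing_mid in the frame of platen_bed between 0.0015 and 0.0065 m and angle between the y axis of backing_mid and the y axis of platen_bed, either way round below 0.06 rad and angle between backing_mid's own z axis and vertical below 0.05 rad and contact force between the fingers and backing below 0.1 N), for 0.2 s.
2. the white liner lies squarely on the backing plate, let go, the arm still forward of its click (x of backing_mid in the frame of platen_bed between -0.005 and 0.005 m and y of backing_mid in the frame of platen_bed between -0.0075 and 0.0075 m and z of backing_mid in the frame of platen_bed between 0.0015 and 0.0065 m and angle between the y axis of backing_mid and the y axis of platen_bed, either way round below 0.06 rad and angle between each of backing_mid, liner_mid's own z axis and vertical below 0.05 rad and x of liner_mid in the frame of backing_mid between -0.004 and 0.004 m and y of liner_mid in the frame of backing_mid between -0.004 and 0.004 m and z of liner_mid in the frame of backing_mid between 0.0055 and 0.0105 m and angle between the y axis of liner_mid and the y axis of backing_mid, either way round below 0.06 rad and contact force between the fingers and liner below 0.1 N and value of joint tension_arm below 0.2 rad), for 0.2 s.
3. the tension arm is pushed back past its click, nearly to its stop (value of joint tension_arm above 0.36 rad and contact force between the fingers and tension_arm above 4 N), for 0.2 s.
At the end, for the whole second after the job is handed in: Steel plate flat on the bed, centred within 5 mm across, 7.5 mm along; liner flat on it, flush within 4 mm; both square within 0.06 rad and untouched; arm still, beyond 0.36 rad (click 0.29, stop 0.42), fingers pushing it with over 4 N, all through the last second (all of step 1 and all of step 3 and x of liner_mid in the frame of backing_mid between -0.004 and 0.004 m and y of liner_mid in the frame of backing_mid between -0.004 and 0.004 m and z of liner_mid in the frame of backing_mid between 0.0055 and 0.0105 m and angle between the y axis of liner_mid and the y axis of backing_mid, either way round below 0.06 rad and angle between liner_mid's own z axis and vertical below 0.05 rad and velocity of joint tension_arm between -0.05 and 0.05 rad/s and contact force between the fingers and liner below 0.1 N); the arm keeps its last pose, push and grip.
It fails at once if the worn liner or another bystander is moved more than 25 mm (distance of any of worn_mid, seal_red_mid, seal_green_mid, canister_mid, brush_grip, wrench_grip from where it was at the start of the episode above 0.025 m).
It fails at once if the ceramic liner is dropped (falls freely from more than about 12 mm) (contact force between the fingers and liner below 0.05 N and linear speed of liner above 0.5 m/s).
It also fails if it takes over 72 s, if anything falls off the work surface, if the arm or the gripper's body presses on something with over 40 N, if the wrist force passes 120 N, or if a joint passes its speed limit or range.

## Working session

There is one attempt and no reset: what is moved stays moved. The work goes in short steps, Python scripts to look and compute and a tool call to move; the robot and the scene stay as the last step left them, time stands still between calls to the robot, and variables do not carry over. Pictures are saved under pics/ and viewed, and the job is handed in when it is done.

Besides the shell and the picture viewer there is one more tool, called after "Request:" as name(argument=value, ...), one argument or row to a line, values as JSON. jog_arm: Moves the arm, as the interface text tells. Its arguments: {"type":"object","properties":{"increments":{"type":"array","items":{"type":"object","properties":{"slide":{"type":"array","items":{"type":"number"}},"rotation":{"type":"array","items":{"type":"number"}}}}},"fingers":{"type":"number"}},"required":["increments"]}

```bash
mkdir -p pics
python3 - <<'E'
from plant import state, optics, manip
import cv2
s=state();print(s); print(manip.grip_depth)
for n in("scene","top"):
    f=optics.grab_frame(n);cv2.imwrite(f"pics/{n}0.png",f["frame"]);print(n,f["camera_matrix"],f["distortion"],f["R"],f["t"])
E
```

```text
{'time': 0.0, 'joint_pos': array([ 1.18901616e+00,  5.33554468e-02,  1.61426707e+00,  5.94431966e-06,
        1.47601662e+00, -1.18992556e-01]), 'joint_vel': array([-0.00011536, -0.00114575, -0.0008918 ,  0.00168304,  0.00026211,
        0.00095025]), 'joint_efforts': array([-2.03706964e-03, -3.93680155e+01, -3.70176351e+01, -2.12363634e-04,
        7.12972018e-03, -1.94181627e-05]), 'tool_pos': array([0.16212083, 0.60296965, 0.23007999]), 'tool_rot': array([-2.56404090e-04,  1.31016275e-01,  9.91379690e-01, -9.90603527e-04]), 'contact_force': array([ 0.46843761, -0.3218397 ,  0.65867508]), 'ft_torque': array([0.06794572, 0.01271213, 0.03960402]), 'gripper_width': 1.0001889599730984}
-0.0187
scene [[438.1524845    0.         275.7488919 ]
 [  0.         438.1524845  213.62195501]
 [  0.           0.           1.        ]] [-0.02804242  0.          0.          0.          0.        ] [[-0.84087662  0.54104072 -0.01419352]
 [ 0.39988653  0.60339767 -0.68992899]
 [-0.36471534 -0.58582096 -0.72373789]] [ 0.45840827 -0.10368814  1.81014559]
top [[474.05803434   0.         292.19687219]
 [  0.         474.05803434 210.04555494]
 [  0.           0.           1.        ]] [-0.12439144  0.          0.          0.          0.        ] [[-0.02549817 -0.99967272  0.00207209]
 [-0.9920116   0.02504649 -0.12363515]
 [ 0.12354279 -0.00520801 -0.99232558]] [0.00994452 0.55392195 1.64112435]
```

View pics/scene0.png

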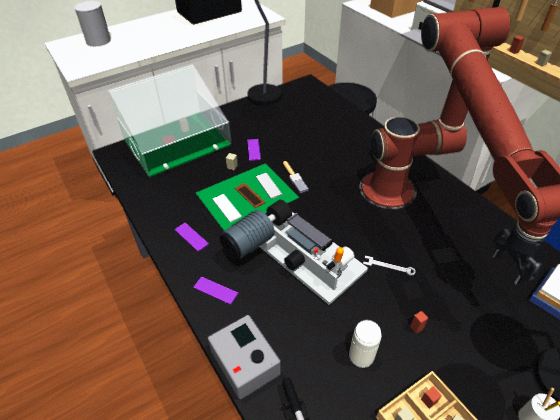

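View pics/top0.png

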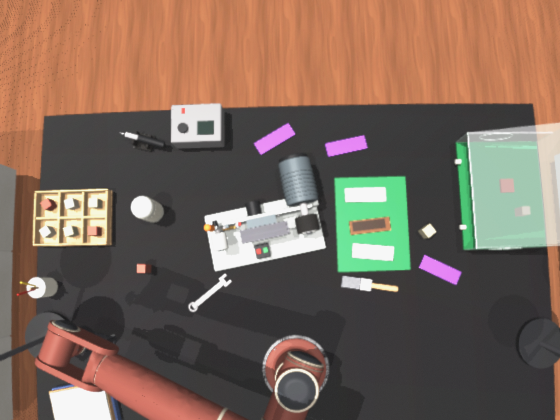

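```bash
cat > h.py <<'E'
import numpy as np,cv2
from plant import state, optics, manip, silhouettes, place_of
def ray(f,uv):
    p=cv2.undistortPoints(np.array([[uv]],float),f["camera_matrix"],f["distortion"])[0,0]
    R=np.array(f["R"]);t=np.array(f["t"])
    return -R.T@t, R.T@np.array([p[0],p[1],1])
def atz(f,uv,z):
    o,d=ray(f,uv); return o+d*(z-o[2])/d[2]
def proj(f,X):
    R=np.array(f["R"]); r,_=cv2.Rodrigues(R)
    return cv2.projectPoints(np.array(X,float).reshape(-1,1,3),r,np.array(f["t"]),f["camera_matrix"],f["distortion"])[0][:,0]
E
python3 - <<'E'
from h import *
F={}
for n in("scene","top"):
    F[n]=optics.grab_frame(n)
    for th in ["backing_mid","liner_mid","worn_mid","platen_bed","tension_pivot","tension_grip","seal_red_mid","seal_green_mid","canister_mid"]:
        for r in place_of(th,n)[:4]: print(n,th,np.round(r["uv"],1),round(r["score"],2))
im=F["top"]["frame"]
cv2.imwrite("pics/t1.png",cv2.resize(im[140:280,190:420],None,fx=3.4,fy=3.4,interpolation=cv2.INTER_CUBIC))
im=F["scene"]["frame"]
cv2.imwrite("pics/s1.png",cv2.resize(im[155:305,190:390],None,fx=3.9,fy=3.9,interpolation=cv2.INTER_CUBIC))
for th in ["backing_mid","liner_mid","worn_mid"]:
    for r in silhouettes(th,"top"):
        m=r["mask"].astype(np.uint8); c=max(cv2.findContours(m,0,2)[0],key=len); q=cv2.boxPoints(cv2.minAreaRect(c))
        z=.006 if th[0]=="w" else .008
        P=np.array([atz(F["top"],x,z) for x in q]); print(th,round(r["score"],2),r["bbox"],m.sum(),P[:,:2].mean(0).round(4),np.linalg.norm(np.diff(P,axis=0),axis=1).round(4), im[0,0], F["top"]["frame"][m>0].mean(0))
E
```

```text
scene backing_mid [266.8 184.3] 0.83
scene liner_mid [215.9 287.3] 0.81
scene liner_mid [251.4 144.6] 0.8
scene liner_mid [187.5 236.7] 0.69
scene liner_mid [232.3 162.5] 0.61
scene worn_mid [251.  195.9] 0.51
scene platen_bed [307.1 228.1] 0.73
scene tension_pivot [333.2 277. ] 0.8
scene tension_grip [248.6 199.8] 0.67
scene tension_grip [340.9 252.7] 0.58
scene seal_red_mid [288.4 168.7] 0.45
scene seal_green_mid [230.5 160.5] 0.61
scene canister_mid [361.4 344. ] 0.83
top backing_mid [374.1 251.3] 0.98
top liner_mid [366.4 193.7] 0.86
top liner_mid [439.1 269.1] 0.84
top liner_mid [271.5 138. ] 0.83
top liner_mid [343.3 148.6] 0.64
top worn_mid [369.7 223.9] 0.7
top platen_bed [261.2 234.9] 0.96
top tension_pivot [217.5 228.3] 0.96
top tension_pivot [369.4 223.2] 0.35
top tension_grip [212.1 225.1] 0.83
top seal_red_mid [145.5 266. ] 0.63
top seal_green_mid [143.2 269.6] 0.51
top seal_green_mid [428.1 230.5] 0.45
top canister_mid [148.6 209.7] 0.55
backing_mid 0.91 [349.4, 241.9, 394.2, 264.5] 570 [ 0.4014 -0.2882] [0.0501 0.1467 0.0503] [184 200 198] [246.24912281 246.68421053 24
[... 310 characters left out ...]
7 [419.4, 255.2, 461.9, 283.3] 535 [ 0.329  -0.5284] [0.0492 0.1485 0.0494] [184 200 198] [243.25233645 131.25420561 226.46728972]
liner_mid 0.65 [355.0, 242.8, 392.3, 262.2] 569 [ 0.4015 -0.2882] [0.0504 0.1473 0.0505] [184 200 198] [245.89455185 246.57996485 245.5887522 ]
worn_mid 0.98 [349.4, 217.8, 392.4, 234.9] 512 [ 0.495  -0.2808] [0.1442 0.0478 0.1437] [184 200 198] [ 98.03710938 121.47460938 156.78710938]
worn_mid 0.31 [200.6, 156.6, 324.6, 267.1] 7620 [0.5596 0.1096] [0.4293 0.358  0.4183] [184 200 198] [186.64527559 186.75603675 185.33910761]
worn_mid 0.26 [203.1, 224.8, 235.1, 251.9] 437 [0.4729 0.265 ] [0.0666 0.1091 0.0661] [184 200 198] [188.90846682 202.04347826 210.9382151 ]
```

View pics/t1.png

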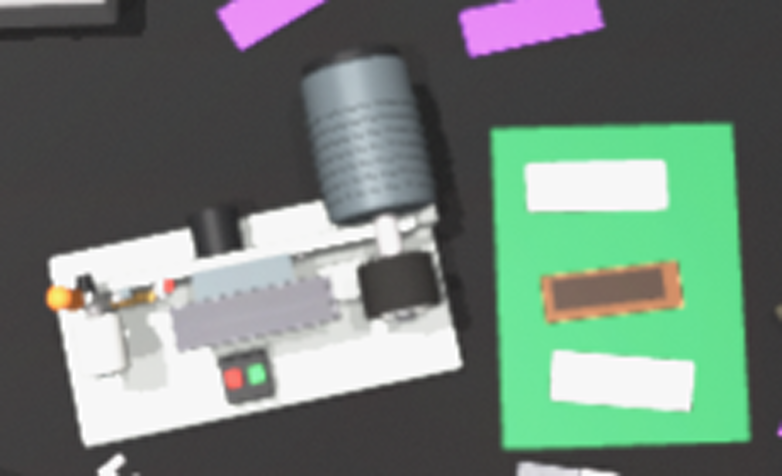

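View pics/s1.png

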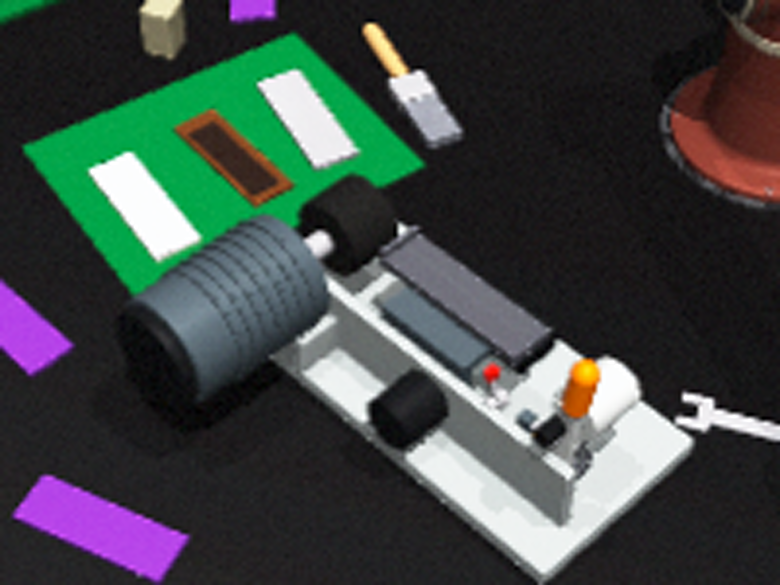

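Run:
```python
from h import *
a=cv2.imread("pics/s1.png");
t=cv2.imread("pics/top0.png");s=cv2.imread("pics/scene0.png")
for n,im,pp in(("top",t,[(366,194),(374,251)]),("scene",s,[(228,207),(268,185)])):
  for u,v in pp: print(n,u,v,im[v-3:v+4,u-3:u+4].reshape(-1,3).mean(0),im[v-3:v+4,u-3:u+4].reshape(-1,3).std(0))
```

```text
top 366 194 [247. 247. 247.] [0. 0. 0.]
top 374 251 [247. 247. 247.] [0. 0. 0.]
scene 228 207 [253.71428571 252.93877551 251.97959184] [0.49487166 0.31351615 0.3187857 ]
scene 268 185 [240.79591837 238.34693878 239.59183673] [1.3089892  1.43642158 1.26035899]
```

Run:
```python
import cv2,numpy as np
t=cv2.imread("pics/top0.png");s=cv2.imread("pics/scene0.png")
def g(im,x0,y0,x1,y1,k,o):
    c=cv2.resize(im[y0:y1,x0:x1],None,fx=k,fy=k,interpolation=cv2.INTER_NEAREST)
    for x in range(x0,x1,10): cv2.putText(c,str(x),((x-x0)*k,10),0,.35,(0,0,255)); c[:6,(x-x0)*k]=(0,0,255)
    for y in range(y0,y1,10): cv2.putText(c,str(y),(0,(y-y0)*k+4),0,.35,(0,0,255))
    cv2.imwrite(o,c)
g(t,200,195,330,275,6,"pics/t2.png"); g(s,262,195,362,285,6,"pics/s2.png")
```

```text
(no output)
```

View pics/t2.png

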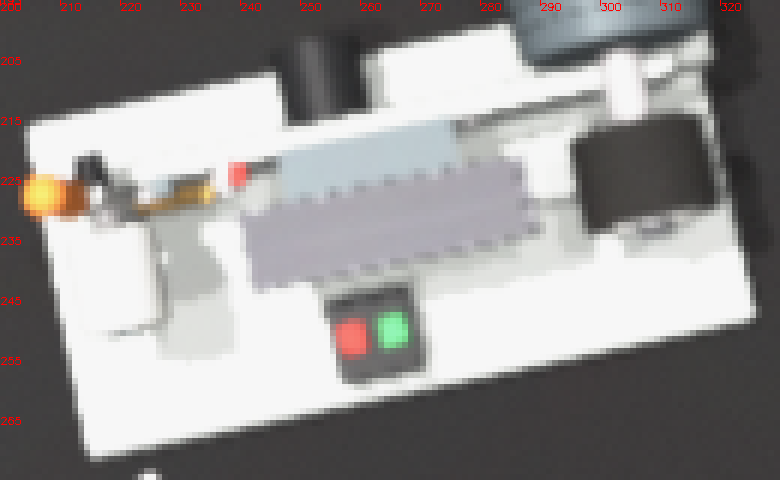

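View pics/s2.png

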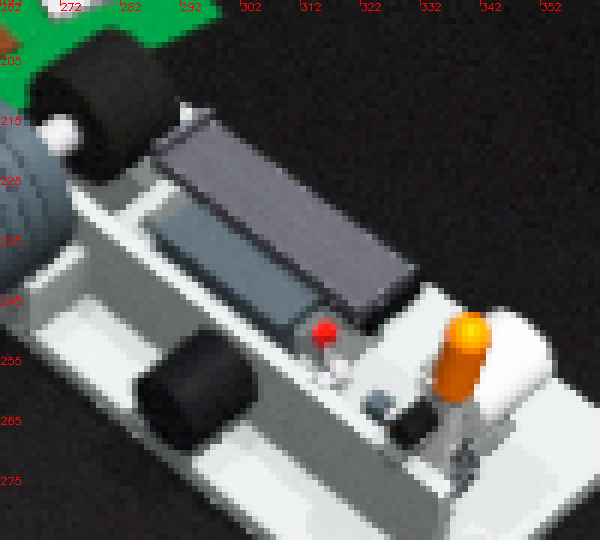

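Run:
```python
from h import *
F={n:optics.grab_frame(n) for n in("scene","top")}
f=F["top"];im=f["frame"].astype(int)
B,G,R=im[...,0],im[...,1],im[...,2]
for n,h in(("top",[261.2,234.9]),("scene",[307.1,228.1])): print("bed",n,atz(F[n],h,.126))
def tri(a,b):
    o1,d1=ray(F["top"],a);o2,d2=ray(F["scene"],b)
    A=np.c_[d1,-d2];s=np.linalg.lstsq(A,o2-o1,rcond=None)[0];p,q=o1+d1*s[0],o2+d2*s[1];return (p+q)/2,np.linalg.norm(p-q)
print("bed tri",tri([261.2,234.9],[307.1,228.1])); print("pivot tri",tri([217.5,228.3],[333.2,277.0])); print("grip tri",tri([212.1,225.1],[340.9,252.7]))
for n,th in(("top","strip"),):
  m=((R>G+2)&(B>G+4)&(G<185)&(G>110)).astype(np.uint8); m[:195]=0;m[260:]=0;m[:,:230]=0;m[:,300:]=0
  m=cv2.morphologyEx(m,cv2.MORPH_CLOSE,np.ones((3,3)))
  c=max(cv2.findContours(m,0,2)[0],key=len); r=cv2.minAreaRect(c);q=cv2.boxPoints(r); print(r)
  P=np.array([atz(f,x,.126) for x in q]);print(P.round(4),P.mean(0),np.linalg.norm(np.diff(P,axis=0),axis=1))
  d=P[1]-P[0] if np.linalg.norm(P[1]-P[0])>.1 else P[2]-P[1]; print("yaw",np.degrees(np.arctan2(d[1],d[0])))
f=F["scene"];im=f["frame"].astype(int);print(im[235,312],im[243,325],im[216,293])
for q in [(287,220.5),(297.5,213.5),(331.5,241),(320.5,250)]: print(q,atz(f,q,.126))
f=F["top"]
for q in [(214.5,271.5),(325,248.5),(204,215.5)]: print(q,atz(f,q,.012))
# canister, plates
for th in ["tension_grip","canister_mid","seal_green_mid","brush_grip","wrench_grip"]:
    for n in F:
        for r in silhouettes(th,n)[:2]: print(th,n,round(r["score"],2),np.round(r["bbox"],1))
for th in ["backing_mid","liner_mid"]:
    for r in silhouettes(th,"top"):
        m=r["mask"].astype(np.uint8); c=max(cv2.findContours(m,0,2)[0],key=len); q=cv2.boxPoints(cv2.minAreaRect(c))
        P=np.array([atz(f,x,.008) for x in q]); e=P[1]-P[0] if np.linalg.norm(P[1]-P[0])>.1 else P[2]-P[1]; print(th,P.mean(0),np.degrees(np.arctan2(e[1],e[0])))
    for n in F:
        for r in place_of(th,n): print(th,n,atz(F[n],r["uv"],.004))
# threshold fits of plates in both cams
for n in F:
    im=F[n]["frame"].astype(int); m=((im.min(2)>195)).astype(np.uint8)
    for c in cv2.findContours(m,0,1)[0]:
        a=cv2.contourArea(c)
        if 300<a<900:
            r=cv2.minAreaRect(c); ap=cv2.approxPolyDP(c,4,True)
            P=np.array([atz(F[n],x[0],.008) for x in ap]); 
            print(n,r[0],a,len(ap),P.mean(0).round(4), np.linalg.norm(np.diff(P,axis=0),axis=1).round(3))
```

```text
bed top [0.4620494  0.10137687 0.126     ]
bed scene [0.47086316 0.08584673 0.126     ]
bed tri (array([0.46803963, 0.0957405 , 0.13243749]), np.float64(0.01663573957898012))
pivot tri (array([0.4909257 , 0.25927594, 0.06016968]), np.float64(0.006806788020038313))
grip tri (array([0.48509932, 0.26183442, 0.18742804]), np.float64(0.02092366899968278))
((264.2029113769531, 231.97987365722656), (12.292682647705078, 46.85989761352539), 77.6192398071289)
[[0.4768 0.1717 0.126 ]
 [0.5065 0.0187 0.126 ]
 [0.4663 0.0109 0.126 ]
 [0.4366 0.1635 0.126 ]] [0.4715373  0.09120959 0.126     ] [0.15590168 0.04102574 0.15544766]
yaw -78.98688305591375
[125 114 116] [151 139 137] [96 87 86]
(287, 220.5) [0.50846522 0.01855093 0.126     ]
(297.5, 213.5) [0.45891995 0.01105936 0.126     ]
(331.5, 241) [0.43671221 0.17733057 0.126     ]
(320.5, 250) [0.49016423 0.18793779 0.126     ]
(214.5, 271.5) [0.34438826 0.27655198 0.012     ]
(325, 248.5) [ 0.41625568 -0.1171846   0.012     ]
(204, 215.5) [0.54504218 0.31288969 0.012     ]
tension_grip scene 0.69 [324.9 247.2 351.1 277.1]
tension_grip top 0.73 [2
[... 1882 characters left out ...]
146]
scene (377.123046875, 14.215380668640137) 767.0 7 [-1.1953 -1.3107  0.008 ] [0.6   0.081 0.305 0.211 0.19  0.168]
top (369.2599792480469, 284.67999267578125) 313.5 5 [ 0.2895 -0.2564  0.008 ] [0.032 0.189 0.08  0.025]
top (372.40155029296875, 251.64869689941406) 562.0 4 [ 0.401  -0.2872  0.008 ] [0.05  0.144 0.05 ]
top (141.0, 206.5) 331.0 4 [0.5842 0.5455 0.008 ] [0.059 0.053 0.058]
top (60.35340118408203, 217.93833923339844) 439.5 27 [0.5416 0.8596 0.008 ] [0.073 0.035 0.045 0.029 0.048 0.048 0.026 0.032 0.038 0.028 0.042 0.023
 0.054 0.048 0.043 0.046 0.033 0.044 0.067 0.034 0.02  0.046 0.049 0.046
 0.038 0.09 ]
top (365.0, 194.0) 541.5 4 [ 0.6092 -0.2684  0.008 ] [0.048 0.146 0.048]
```

Run:
```python
from h import *
F={n:optics.grab_frame(n) for n in("scene","top")}
def R2(a): a=np.radians(a);return np.array([[np.cos(a),-np.sin(a)],[np.sin(a),np.cos(a)]])
c0=np.array([.4715,.094]);yaw=10.7
def W(x,y,z): return np.r_[c0+R2(yaw)@[x,y],.126+z]
# rectified bed-plane images from both cameras, 2 px/mm... 
out=[]
for n in("top","scene"):
    ys=np.arange(-130,110,.4);xs=np.arange(45,-45,-.4)
    P=np.array([W(x/1e3,y/1e3,0) for x in xs for y in ys]); uv=proj(F[n],P).reshape(len(xs),len(ys),2).astype(np.float32)
    r=cv2.remap(F[n]["frame"],uv[...,0],uv[...,1],cv2.INTER_CUBIC)
    r=np.clip((r.astype(float)-60)*1.2,0,255).astype(np.uint8)
    for yy in range(-120,101,20): cv2.line(r,(int((yy+130)/.4),0),(int((yy+130)/.4),8),(0,0,255),1); cv2.putText(r,str(yy),(int((yy+130)/.4),18),0,.35,(0,0,255))
    for xx in(-23,0,23): cv2.line(r,(0,int((45-xx)/.4)),(10,int((45-xx)/.4)),(0,0,255),1)
    out.append(r)
cv2.imwrite("pics/rect.png",np.vstack(out))
for n in F: print(n,-np.array(F[n]["R"]).T@F[n]["t"])
```

```text
scene [1.08711615 0.87496886 1.24503992]
top [0.34700149 0.00461445 1.69699329]
```

View pics/rect.png

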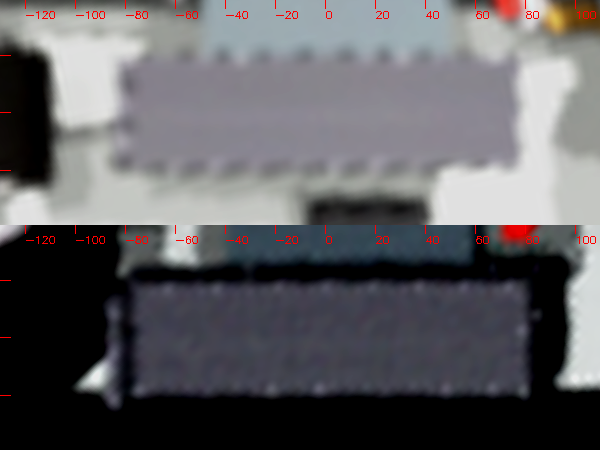

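Run:
```python
from h import *
F={n:optics.grab_frame(n) for n in("scene","top")}
def R2(a): a=np.radians(a);return np.array([[np.cos(a),-np.sin(a)],[np.sin(a),np.cos(a)]])
def rect(n,c0,yaw,ys,xs,z):
    P=np.array([np.r_[np.array(c0)+R2(yaw)@[x/1e3,y/1e3],z] for x in xs for y in ys]); uv=proj(F[n],P).reshape(len(xs),len(ys),2).astype(np.float32)
    return cv2.remap(F[n]["frame"],uv[...,0],uv[...,1],cv2.INTER_LINEAR).astype(float)
def ana(name,c0,yaw,z,hw,hl,chan):
  for n in F:
    xs=np.arange(-hw-9,hw+9.1,.5);ys=np.arange(-hl+6,hl-5,1.)
    r=rect(n,c0,yaw,ys,xs,z)[...,chan]; r=cv2.blur(r,(9,1)); g=np.abs(np.gradient(r,axis=0)); 
    res=[]
    for s in(-1,1):
        w=np.abs(xs-s*hw)<7; gg=g[w]**2; e=(gg*xs[w][:,None]).sum(0)/gg.sum(0); p=np.polyfit(ys,e,1); res+= [round(p[1],2),round(np.degrees(-p[0]),2)]
    xs2=np.arange(-hw+5,hw-4.,1.);ys2=np.arange(-hl-12,hl+12.1,.5)
    r=rect(n,c0,yaw,ys2,xs2,z)[...,chan].mean(0);g=np.gradient(r)**2; e=[]
    for s in(-1,1):
        w=np.abs(ys2-s*hl)<10; e.append(round((g[w]*ys2[w]).sum()/g[w].sum(),2))
    print(name,n,"x edges,dyaw",res,"y ends",e)
ana("bed",[.4715,.094],10.7,.126,23,80,1)
ana("steel",[.4013,-.2877],-5,.008,25,74,2)
ana("liner",[.608,-.2697],1.3,.008,25,74,2)
```

```text
bed scene x edges,dyaw [np.float64(-23.49), np.float64(-0.11), np.float64(24.25), np.float64(1.05)] y ends [np.float64(-81.8), np.float64(82.74)]
bed top x edges,dyaw [np.float64(-24.84), np.float64(-1.36), np.float64(23.85), np.float64(0.49)] y ends [np.float64(-83.03), np.float64(77.28)]
steel scene x edges,dyaw [np.float64(-27.89), np.float64(-1.07), np.float64(23.95), np.float64(-1.31)] y ends [np.float64(-72.83), np.float64(78.65)]
steel top x edges,dyaw [np.float64(-27.46), np.float64(-1.37), np.float64(25.95), np.float64(-1.4)] y ends [np.float64(-75.11), np.float64(76.12)]
liner scene x edges,dyaw [np.float64(-27.25), np.float64(-1.4), np.float64(25.93), np.float64(-1.61)] y ends [np.float64(-72.81), np.float64(80.5)]
liner top x edges,dyaw [np.float64(-26.63), np.float64(-2.37), np.float64(27.39), np.float64(-0.83)] y ends [np.float64(-75.3), np.float64(76.31)]
```

```bash
cat >> h.py <<'E'
from scipy.spatial.transform import Rotation as Ro
def pose(s=None):
    s=s or state(); q=s["tool_rot"]; R=Ro.from_quat([q[1],q[2],q[3],q[0]]).as_matrix(); return np.array(s["tool_pos"]),R,s
def need(p,yaw):
    """to reach p with tool y at yaw deg (world), tool down; slide in present tool axes (mm), rotvec deg"""
    p0,R,s=pose(); a=np.radians(yaw); y=np.array([np.cos(a),np.sin(a),0]);z=np.array([0,0,-1.]);T=np.c_[np.cross(y,z),y,z]
    print("t",round(s["time"],2),"pos",p0.round(4),"yaw",np.degrees(np.arctan2(R[1,1],R[0,1])).round(2),"F",np.round(s["contact_force"],1),"w",round(s["gripper_width"],3))
    print(" slide now-axes",(R.T@(np.array(p)-p0)*1e3).round(1)," target-axes",(T.T@(np.array(p)-p0)*1e3).round(1)," rot",np.degrees(Ro.from_matrix(R.T@T).as_rotvec()).round(2))
E
python3 - <<'E'
from h import *
need([.45,.1,.30],-6.2)
b=lambda c,yaw,dx,dy:np.array(c)+np.array([[np.cos(yaw),-np.sin(yaw)],[np.sin(yaw),np.cos(yaw)]])@[dx,dy]
print("steel",b([.4013,-.2877],np.radians(-6.2),-.0012,.0017),"liner",b([.608,-.2697],np.radians(-.3),-.0001,.0022),"bed",b([.4715,.094],np.radians(10.6),.0003,-.0008))
E
```

```text
t 2.35 pos [0.1623 0.6035 0.2313] yaw 74.94 F [ 0.4 -0.   0.1] w 1.001
 slide now-axes [-408.6 -411.5  -68.7]  target-axes [-469.5  340.4  -68.7]  rot [ 0.   -0.   81.14]
steel [ 0.40029062 -0.28588034] liner [ 0.60791152 -0.26749951] bed [0.47194204 0.09326884]
```

Request:
jog_arm(
  increments=[
    {"slide": [0,0,-6],"rotation": [0,0,6.76]},
    {"slide": [0,0,-6],"rotation": [0,0,6.76]},
    {"slide": [0,0,-6],"rotation": [0,0,6.76]},
    {"slide": [0,0,-6],"rotation": [0,0,6.76]},
    {"slide": [0,0,-6],"rotation": [0,0,6.76]},
    {"slide": [0,0,-6],"rotation": [0,0,6.76]},
    {"slide": [0,0,-6],"rotation": [0,0,6.76]},
    {"slide": [0,0,-6],"rotation": [0,0,6.76]},
    {"slide": [0,0,-6],"rotation": [0,0,6.76]},
    {"slide": [0,0,-6],"rotation": [0,0,6.76]},
    {"slide": [0,0,-6],"rotation": [0,0,6.76]},
    {"slide": [0,0,-6],"rotation": [0,0,6.76]},
    {"slide": [0,0,0]},
  ],
  fingers=1,
)

```text
invalid input
```

Request:
jog_arm(
  increments=[
    {"slide": [-26,19,0]},
    {"slide": [-26,19,0]},
    {"slide": [-26,19,0]},
    {"slide": [-26,19,0]},
    {"slide": [-26,19,0]},
    {"slide": [-26,19,0]},
    {"slide": [-26,19,0]},
    {"slide": [-26,19,0]},
    {"slide": [-26,19,0]},
    {"slide": [-26,19,0]},
    {"slide": [-26,19,0]},
    {"slide": [-26,19,0]},
    {"slide": [-26,19,0]},
    {"slide": [-26,19,0]},
    {"slide": [-26,19,0]},
    {"slide": [-26,19,0]},
    {"slide": [-26,19,0]},
    {"slide": [-26,19,0]},
    {"slide": [0,0,0]},
  ],
)

```text
invalid input
```

```bash
python3 -c "
from h import *
need([.4003,-.2859,.06],-6.2)"
```

```text
t 2.35 pos [0.1623 0.6035 0.2313] yaw 74.94 F [ 0.4 -0.   0.1] w 1.001
 slide now-axes [-460.8 -797.1  171.3]  target-axes [-858.5  332.6  171.3]  rot [ 0.   -0.   81.14]
```

Request:
jog_arm(
  increments=[
    {"slide": [0,0,-6],"rotation": [0,0,6.76]},
    {"slide": [0,0,-6],"rotation": [0,0,6.76]},
    {"slide": [0,0,-6],"rotation": [0,0,6.76]},
    {"slide": [0,0,-6],"rotation": [0,0,6.76]},
    {"slide": [0,0,-6],"rotation": [0,0,6.76]},
    {"slide": [0,0,-6],"rotation": [0,0,6.76]},
    {"slide": [0,0,-6],"rotation": [0,0,6.76]},
    {"slide": [0,0,-6],"rotation": [0,0,6.76]},
    {"slide": [0,0,-6],"rotation": [0,0,6.76]},
    {"slide": [0,0,-6],"rotation": [0,0,6.76]},
    {"slide": [0,0,-6],"rotation": [0,0,6.76]},
    {"slide": [0,0,-6],"rotation": [0,0,6.76]},
    {"slide": [0,0,0],"rotation": [0,0,0]},
  ],
  fingers=1,
)

```text
time: 3.43
tool_pos: [0.1626, 0.6041, 0.305]
tool_rot: [-0.001, 0.745, 0.667, 0.001]
contact_force: [-0.1, 0.5, 0.1]
gripper_width: 1.001
```

```bash
python3 -c "
from h import *
need([.45,.1,.30],-6.2);print(state()['joint_pos'])"
```

```text
t 3.43 pos [0.1626 0.6041 0.305 ] yaw -6.28 F [-0.1  0.5  0.1] w 1.001
 slide now-axes [-469.6  340.8    4.1]  target-axes [-470.1  340.2    5. ]  rot [ 0.04 -0.14 -0.08]
[1.18901097e+00 1.93456812e-02 1.52547026e+00 1.38619849e-05
 1.59422149e+00 1.29861979e+00]
```

Request:
jog_arm(
  increments=[
    {"slide": [-26,19,0],"rotation": [0,0,0]},
    {"slide": [-26,19,0],"rotation": [0,0,0]},
    {"slide": [-26,19,0],"rotation": [0,0,0]},
    {"slide": [-26,19,0],"rotation": [0,0,0]},
    {"slide": [-26,19,0],"rotation": [0,0,0]},
    {"slide": [-26,19,0],"rotation": [0,0,0]},
    {"slide": [-26,19,0],"rotation": [0,0,0]},
    {"slide": [-26,19,0],"rotation": [0,0,0]},
    {"slide": [-26,19,0],"rotation": [0,0,0]},
    {"slide": [-26,19,0],"rotation": [0,0,0]},
    {"slide": [-26,19,0],"rotation": [0,0,0]},
    {"slide": [-26,19,0],"rotation": [0,0,0]},
    {"slide": [-26,19,0],"rotation": [0,0,0]},
    {"slide": [-26,19,0],"rotation": [0,0,0]},
    {"slide": [-26,19,0],"rotation": [0,0,0]},
    {"slide": [-26,19,0],"rotation": [0,0,0]},
    {"slide": [-26,19,0],"rotation": [0,0,0]},
    {"slide": [-26,19,0],"rotation": [0,0,0]},
    {"slide": [0,0,0],"rotation": [0,0,0]},
  ],
)

```text
time: 5.02
tool_pos: [0.4536, 0.0975, 0.3027]
tool_rot: [0.001, 0.745, 0.667, -0.001]
contact_force: [-0.1, 0.3, -0.6]
gripper_width: 1.005
```

```bash
python3 -c "
from h import *
need([.4003,-.2859,.06],-6.2);print(state()['joint_pos'])"
```

```text
t 5.02 pos [0.4536 0.0975 0.3027] yaw -6.33 F [-0.1  0.3 -0.6] w 1.005
 slide now-axes [-386.5  -10.8  243.5]  target-axes [-386.9  -11.6  242.7]  rot [ 0.01  0.11 -0.13]
[ 0.05230248 -0.37711448  1.87693108 -0.00200266  1.6418494   0.16272341]
```

Request:
jog_arm(
  increments=[
    {"slide": [-32,-1,0],"rotation": [0,0,0]},
    {"slide": [-32,-1,0],"rotation": [0,0,0]},
    {"slide": [-32,-1,0],"rotation": [0,0,0]},
    {"slide": [-32,-1,0],"rotation": [0,0,0]},
    {"slide": [-32,-1,0],"rotation": [0,0,0]},
    {"slide": [-32,-1,0],"rotation": [0,0,0]},
    {"slide": [-32,-1,0],"rotation": [0,0,0]},
    {"slide": [-32,-1,0],"rotation": [0,0,0]},
    {"slide": [-32,-1,20],"rotation": [0,0,0]},
    {"slide": [-32,-1,20],"rotation": [0,0,0]},
    {"slide": [-32,-1,20],"rotation": [0,0,0]},
    {"slide": [-34,0,20],"rotation": [0,0,0]},
    {"slide": [0,0,30],"rotation": [0,0,0]},
    {"slide": [0,0,30],"rotation": [0,0,0]},
    {"slide": [0,0,30],"rotation": [0,0,0]},
    {"slide": [0,0,30],"rotation": [0,0,0]},
    {"slide": [0,0,30],"rotation": [0,0,0]},
    {"slide": [0,0,0],"rotation": [0,0,0]},
    {"slide": [0,0,0],"rotation": [0,0,0]},
  ],
)

```text
time: 6.6
tool_pos: [0.3985, -0.2796, 0.0717]
tool_rot: [-0.002, 0.744, 0.669, -0.0]
contact_force: [-0.8, -0.7, 0.8]
gripper_width: 1.002
```

```bash
python3 -c "
from h import *
need([.4003,-.2859,.006],-6.2);print(state()['joint_pos'])
f=optics.grab_frame('top')['frame'];cv2.imwrite('pics/t3.png',cv2.resize(f[170:300,310:440],None,fx=4,fy=4))
f=optics.grab_frame('scene')['frame'];cv2.imwrite('pics/s3.png',cv2.resize(f[100:240,180:340],None,fx=4,fy=4))
"
```

```text
t 6.6 pos [ 0.3985 -0.2796  0.0717] yaw -6.06 F [-0.8 -0.7  0.8] w 1.002
 slide now-axes [-6.2  2.7 65.7]  target-axes [-6.   2.5 65.7]  rot [-0.21 -0.17  0.14]
[-7.64968996e-01 -1.20855875e-01  2.06226983e+00  1.14795552e-04
  1.20480367e+00 -6.59204248e-01]
```

View pics/s3.png

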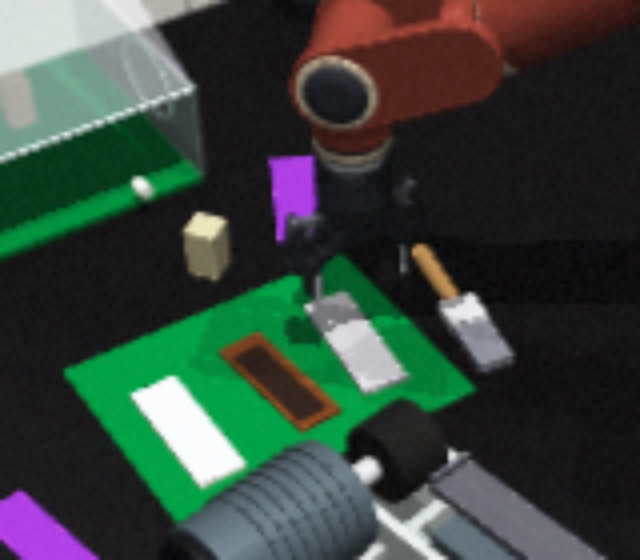

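View pics/t3.png

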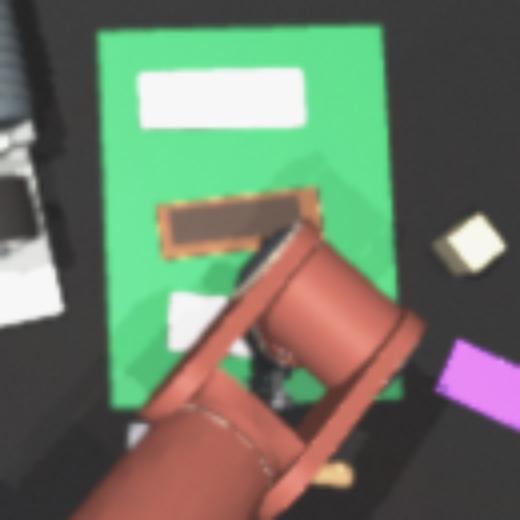

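Request:
jog_arm(
  increments=[
    {"slide": [-6,2.5,16],"rotation": [0,0,0]},
    {"slide": [0,0,20],"rotation": [0,0,0]},
    {"slide": [0,0,15],"rotation": [0,0,0]},
    {"slide": [0,0,10],"rotation": [0,0,0]},
    {"slide": [0,0,0],"rotation": [0,0,0]},
    {"slide": [0,0,0],"rotation": [0,0,0]},
    {"slide": [0,0,0],"rotation": [0,0,0]},
  ],
)

```text
time: 7.28
tool_pos: [0.4025, -0.2884, 0.0141]
tool_rot: [0.002, 0.744, 0.668, 0.0]
contact_force: [-0.1, 0.4, -0.5]
gripper_width: 0.995
```

```bash
python3 -c "
from h import *
need([.4003,-.2859,-.001],-6.2)"
```

```text
t 7.28 pos [ 0.4025 -0.2884  0.0141] yaw -6.16 F [-0.1  0.4 -0.5] w 0.995
 slide now-axes [ 2.2 -2.5 15.1]  target-axes [ 2.2 -2.5 15.1]  rot [0.14 0.11 0.04]
```

```bash
cat >> h.py <<'E'
def avg(n=5):
    L=[]
    for _ in range(n):
        L.append(pose()[0]); optics.grab_frame("top")
    L=np.array(L); print("avg",L.mean(0).round(4),"sd",L.std(0).round(4)); return L.mean(0)
E
python3 -c "
from h import *
avg();need([.4003,-.2859,-.001],-6.2)"
```

```text
avg [ 0.4023 -0.2882  0.0139] sd [0.0002 0.0002 0.0003]
t 7.53 pos [ 0.4018 -0.2878  0.0132] yaw -6.17 F [-0.3  0.3 -0.6] w 0.995
 slide now-axes [ 1.7 -1.7 14.1]  target-axes [ 1.7 -1.7 14.2]  rot [0.07 0.05 0.03]
```

Request:
jog_arm(
  increments=[
    {"slide": [2,-2,7],"rotation": [0,0,0]},
    {"slide": [0,0,7.5],"rotation": [0,0,0]},
    {"slide": [0,0,0],"rotation": [0,0,0]},
    {"slide": [0,0,0],"rotation": [0,0,0]},
    {"slide": [0,0,0],"rotation": [0,0,0]},
  ],
)

```text
time: 7.95
tool_pos: [0.3994, -0.285, -0.0026]
tool_rot: [-0.0, 0.744, 0.668, -0.0]
contact_force: [-0.8, -0.6, 0.3]
gripper_width: 1.0
```

Request:
jog_arm(
  increments=[
    {"slide": [0,0,0],"rotation": [0,0,0]},
    {"slide": [0,0,0],"rotation": [0,0,0]},
    {"slide": [0,0,0],"rotation": [0,0,0]},
    {"slide": [0,0,0],"rotation": [0,0,0]},
    {"slide": [0,0,0],"rotation": [0,0,0]},
    {"slide": [0,0,0],"rotation": [0,0,0]},
    {"slide": [0,0,0],"rotation": [0,0,0]},
    {"slide": [0,0,0],"rotation": [0,0,0]},
  ],
  fingers=0,
)

```text
time: 8.62
tool_pos: [0.4004, -0.2858, -0.0012]
tool_rot: [0.001, 0.744, 0.668, 0.0]
contact_force: [-0.0, 0.1, 6.1]
gripper_width: 0.56
```

```bash
python3 -c "
from h import *
avg(3);need([.4003,-.2859,-.001],-6.2)
f=optics.grab_frame('scene')['frame'];cv2.imwrite('pics/s4.png',cv2.resize(f[110:220,200:310],None,fx=5,fy=5))
"
```

```text
avg [ 0.4004 -0.2858 -0.0012] sd [0. 0. 0.]
t 8.77 pos [ 0.4004 -0.2858 -0.0012] yaw -6.18 F [1.6 0.9 5.9] w 0.561
 slide now-axes [-0.1 -0.1 -0.2]  target-axes [-0.1 -0.1 -0.2]  rot [0.1  0.06 0.02]
```

View pics/s4.png

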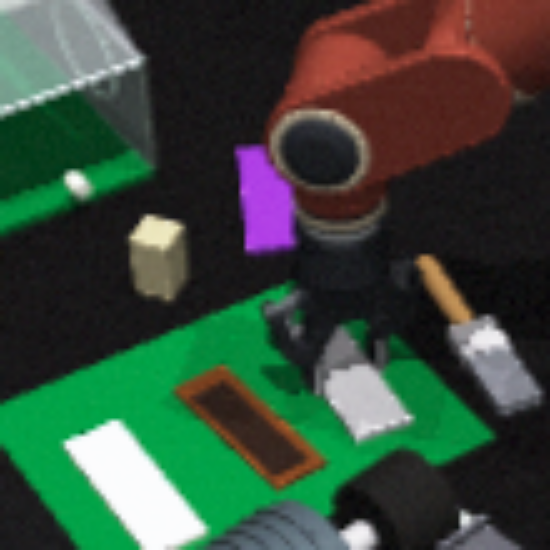

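Request:
jog_arm(
  increments=[
    {"slide": [0,0,-5],"rotation": [0,0,0]},
    {"slide": [0,0,-10],"rotation": [0,0,0]},
    {"slide": [0,0,-20],"rotation": [0,0,0]},
    {"slide": [0,0,-25],"rotation": [0,0,-2.1]},
    {"slide": [0,0,-25],"rotation": [0,0,-2.1]},
    {"slide": [0,0,-25],"rotation": [0,0,-2.1]},
    {"slide": [0,0,-25],"rotation": [0,0,-2.1]},
    {"slide": [0,0,-25],"rotation": [0,0,-2.1]},
    {"slide": [0,0,-25],"rotation": [0,0,-2.1]},
    {"slide": [0,0,-15],"rotation": [0,0,-2.1]},
    {"slide": [0,0,0],"rotation": [0,0,-2.1]},
    {"slide": [0,0,0],"rotation": [0,0,0]},
    {"slide": [0,0,0],"rotation": [0,0,0]},
  ],
)

```text
time: 9.9
tool_pos: [0.3988, -0.2845, 0.1968]
tool_rot: [-0.001, 0.639, 0.769, 0.0]
contact_force: [-0.1, 1.4, -5.1]
gripper_width: 0.565
```

```bash
python3 -c "
from h import *
need([.4719,.0933,.200],10.6)
f=optics.grab_frame('scene')['frame'];cv2.imwrite('pics/s5.png',cv2.resize(f[60:220,180:340],None,fx=4,fy=4))
"
```

```text
t 9.9 pos [ 0.3988 -0.2845  0.1968] yaw 10.57 F [-0.1  1.4 -5.1] w 0.565
 slide now-axes [358.  141.1  -2.7]  target-axes [357.9 141.3  -3.2]  rot [-0.08 -0.1  -0.03]
```

View pics/s5.png

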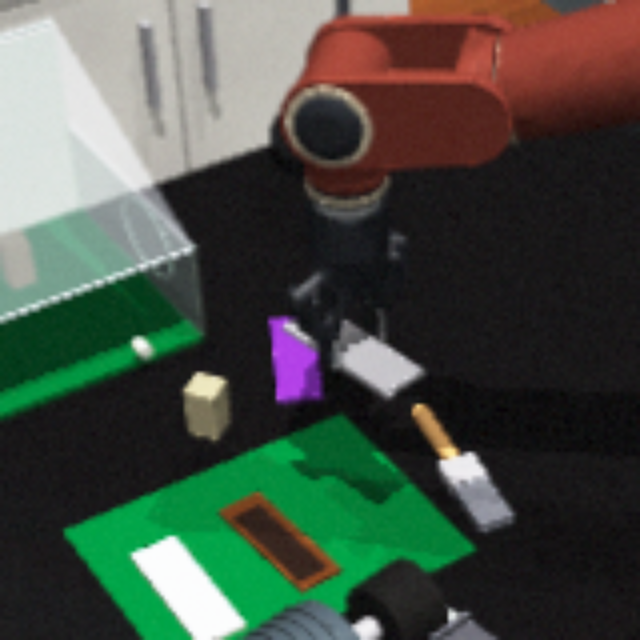

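Request:
jog_arm(
  increments=[
    {"slide": [22.4,8.8,0],"rotation": [0,0,0]},
    {"slide": [22.4,8.8,0],"rotation": [0,0,0]},
    {"slide": [22.4,8.8,0],"rotation": [0,0,0]},
    {"slide": [22.4,8.8,0],"rotation": [0,0,0]},
    {"slide": [22.4,8.8,0],"rotation": [0,0,0]},
    {"slide": [22.4,8.8,0],"rotation": [0,0,0]},
    {"slide": [22.4,8.8,0],"rotation": [0,0,0]},
    {"slide": [22.4,8.8,0],"rotation": [0,0,0]},
    {"slide": [22.4,8.8,0],"rotation": [0,0,0]},
    {"slide": [22.4,8.8,0],"rotation": [0,0,0]},
    {"slide": [22.4,8.8,0],"rotation": [0,0,0]},
    {"slide": [22.4,8.8,0],"rotation": [0,0,0]},
    {"slide": [22.4,8.8,0],"rotation": [0,0,0]},
    {"slide": [22.4,8.8,0],"rotation": [0,0,0]},
    {"slide": [22.4,8.8,0],"rotation": [0,0,0]},
    {"slide": [22.4,8.8,0],"rotation": [0,0,0]},
    {"slide": [0,0,0],"rotation": [0,0,0]},
    {"slide": [0,0,0],"rotation": [0,0,0]},
    {"slide": [0,0,0],"rotation": [0,0,0]},
    {"slide": [0,0,0],"rotation": [0,0,0]},
  ],
)

```text
time: 11.62
tool_pos: [0.4714, 0.0923, 0.197]
tool_rot: [-0.0, 0.639, 0.769, -0.001]
contact_force: [0.3, 0.7, -4.1]
gripper_width: 0.562
```

```bash
python3 -c "
from h import *
avg(4)
need([.4719,.0933,.140],10.6)
f=optics.grab_frame('scene')['frame'];cv2.imwrite('pics/s6.png',cv2.resize(f[120:290,240:400],None,fx=4,fy=4))
f=optics.grab_frame('top')['frame'];cv2.imwrite('pics/t6.png',cv2.resize(f[180:290,200:340],None,fx=5,fy=5))
"
```

```text
avg [0.4716 0.0923 0.1974] sd [0.0001 0.     0.0002]
t 11.82 pos [0.4719 0.0924 0.1977] yaw 10.55 F [-0.2 -0.2 -4. ] w 0.561
 slide now-axes [ 0.9  0.2 57.7]  target-axes [ 0.9  0.2 57.7]  rot [-0.01  0.   -0.05]
```

View pics/s6.png

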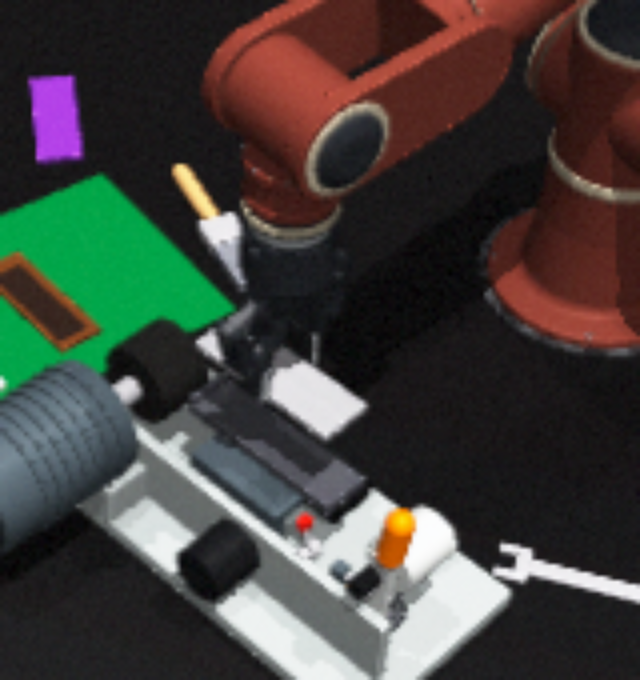

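View pics/t6.png

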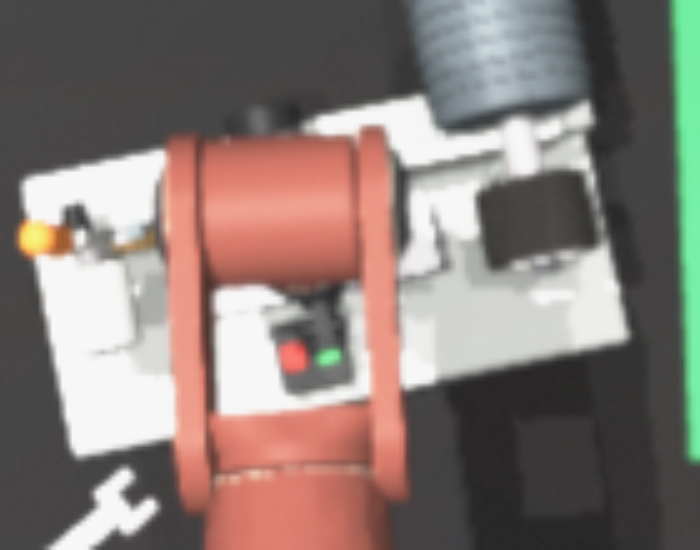

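Request:
jog_arm(
  increments=[
    {"slide": [1,0.2,15],"rotation": [0,0,0]},
    {"slide": [0,0,18],"rotation": [0,0,0]},
    {"slide": [0,0,14],"rotation": [0,0,0]},
    {"slide": [0,0,8],"rotation": [0,0,0]},
    {"slide": [0,0,5],"rotation": [0,0,0]},
    {"slide": [0,0,0],"rotation": [0,0,0]},
    {"slide": [0,0,0],"rotation": [0,0,0]},
  ],
)

```text
time: 12.5
tool_pos: [0.4723, 0.094, 0.1383]
tool_rot: [0.0, 0.639, 0.769, 0.0]
contact_force: [0.5, -0.4, -4.2]
gripper_width: 0.565
```

```bash
python3 -c "
from h import *
avg(3)
need([.4719,.0933,.125],10.6)
f=optics.grab_frame('scene')['frame'];cv2.imwrite('pics/s7.png',cv2.resize(f[180:280,260:360],None,fx=6,fy=6))
"
```

```text
avg [0.4726 0.0941 0.1387] sd [0.0002 0.     0.0003]
t 12.65 pos [0.4728 0.0941 0.1391] yaw 10.62 F [-0.3  0.  -4.6] w 0.558
 slide now-axes [-0.6 -1.  14.1]  target-axes [-0.6 -1.  14.1]  rot [0.12 0.02 0.02]
```

View pics/s7.png

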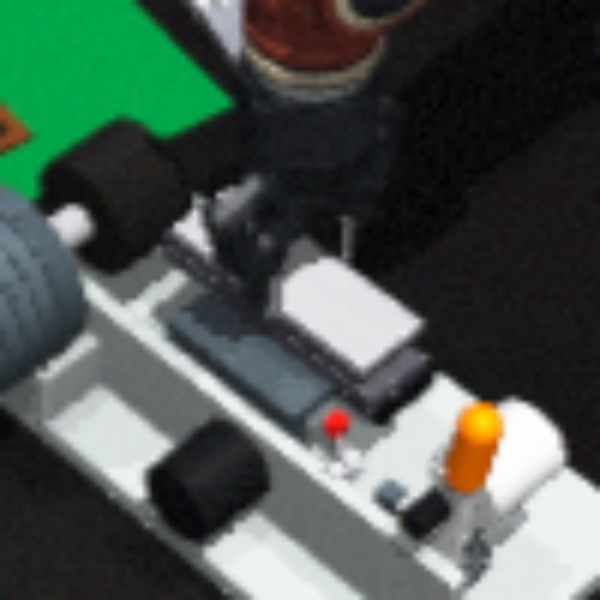

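Request:
jog_arm(
  increments=[
    {"slide": [-0.6,-0.6,4],"rotation": [0,0,0]},
    {"slide": [0,0,4],"rotation": [0,0,0]},
    {"slide": [0,0,3],"rotation": [0,0,0]},
    {"slide": [0,0,2],"rotation": [0,0,0]},
    {"slide": [0,0,0.5],"rotation": [0,0,0]},
    {"slide": [0,0,0],"rotation": [0,0,0]},
    {"slide": [0,0,0],"rotation": [0,0,0]},
  ],
)

```text
time: 13.28
tool_pos: [0.4717, 0.0934, 0.1248]
tool_rot: [0.0, 0.639, 0.77, 0.0]
contact_force: [-2.3, -0.5, 1.7]
gripper_width: 0.564
```

```bash
python3 -c "
from h import *
avg(3)
need([.4719,.0933,.125],10.6)
f=optics.grab_frame('scene')['frame'];cv2.imwrite('pics/s8.png',cv2.resize(f[180:280,260:360],None,fx=6,fy=6))
"
```

```text
avg [0.4717 0.0934 0.1248] sd [0. 0. 0.]
t 13.43 pos [0.4717 0.0934 0.1248] yaw 10.63 F [-2.4 -0.3  2.9] w 0.562
 slide now-axes [-0.1  0.2 -0.2]  target-axes [-0.1  0.2 -0.2]  rot [0.03 0.01 0.03]
```

View pics/s8.png

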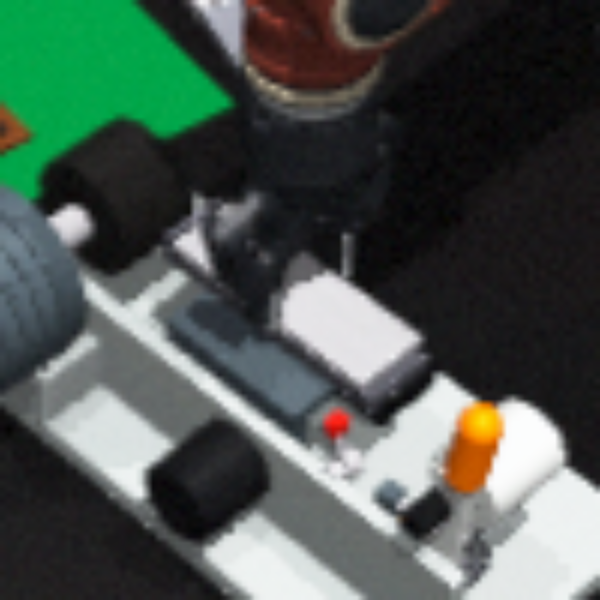

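Request:
jog_arm(
  increments=[
    {"slide": [0,0,0],"rotation": [0,0,0]},
    {"slide": [0,0,0],"rotation": [0,0,0]},
    {"slide": [0,0,0],"rotation": [0,0,0]},
    {"slide": [0,0,0],"rotation": [0,0,0]},
    {"slide": [0,0,-5],"rotation": [0,0,0]},
    {"slide": [0,0,-10],"rotation": [0,0,0]},
    {"slide": [0,0,-20],"rotation": [0,0,0]},
    {"slide": [0,0,-30],"rotation": [0,0,0]},
    {"slide": [0,0,-30],"rotation": [0,0,0]},
    {"slide": [0,0,0],"rotation": [0,0,0]},
  ],
  fingers=1,
)

```text
time: 14.32
tool_pos: [0.4752, 0.0936, 0.2279]
tool_rot: [0.005, 0.639, 0.77, 0.004]
contact_force: [0.4, 0.0, 1.6]
gripper_width: 1.0
```

```bash
python3 -c "
from h import *
need([.6079,-.2675,.22],-0.3)
f=optics.grab_frame('scene')['frame'];cv2.imwrite('pics/s9.png',cv2.resize(f[180:280,260:360],None,fx=6,fy=6))
"
```

```text
t 14.32 pos [0.4752 0.0936 0.2279] yaw 10.63 F [0.4 0.  1.6] w 1.0
 slide now-axes [-379.3   63.7    9.5]  target-axes [-360.4  134.6    7.9]  rot [ 0.76  0.04 10.93]
```

View pics/s9.png

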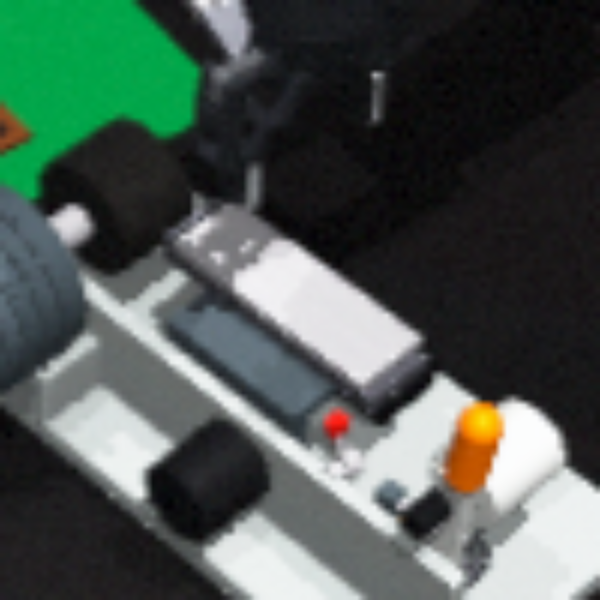

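Request:
jog_arm(
  increments=[
    {"slide": [0,0,0],"rotation": [0,0,5.46]},
    {"slide": [0,0,0],"rotation": [0,0,5.46]},
    {"slide": [-24,9,0],"rotation": [0,0,0]},
    {"slide": [-24,9,0],"rotation": [0,0,0]},
    {"slide": [-24,9,0],"rotation": [0,0,0]},
    {"slide": [-24,9,0],"rotation": [0,0,0]},
    {"slide": [-24,9,0],"rotation": [0,0,0]},
    {"slide": [-24,9,0],"rotation": [0,0,0]},
    {"slide": [-24,9,0],"rotation": [0,0,0]},
    {"slide": [-24,9,0],"rotation": [0,0,0]},
    {"slide": [-24,9,0],"rotation": [0,0,0]},
    {"slide": [-24,9,0],"rotation": [0,0,0]},
    {"slide": [-24,9,0],"rotation": [0,0,0]},
    {"slide": [-24,9,0],"rotation": [0,0,0]},
    {"slide": [-24,9,0],"rotation": [0,0,0]},
    {"slide": [-24,9,0],"rotation": [0,0,0]},
    {"slide": [-24,9,0],"rotation": [0,0,0]},
    {"slide": [0,0,0],"rotation": [0,0,0]},
    {"slide": [0,0,0],"rotation": [0,0,0]},
    {"slide": [0,0,0],"rotation": [0,0,0]},
  ],
)

```text
time: 16.03
tool_pos: [0.6041, -0.2667, 0.2185]
tool_rot: [-0.001, 0.709, 0.705, -0.0]
contact_force: [-0.9, 0.5, 0.4]
gripper_width: 0.999
```

```bash
cat > m.py <<'E'
from h import *
F={n:optics.grab_frame(n) for n in("scene","top")}
def R2(a): a=np.radians(a);return np.array([[np.cos(a),-np.sin(a)],[np.sin(a),np.cos(a)]])
def rect(n,c0,yaw,ys,xs,z):
    P=np.array([np.r_[np.array(c0)+R2(yaw)@[x/1e3,y/1e3],z] for x in xs for y in ys]); uv=proj(F[n],P).reshape(len(xs),len(ys),2).astype(np.float32)
    return cv2.remap(F[n]["frame"],uv[...,0],uv[...,1],cv2.INTER_LINEAR)
def show(c0,yaw,z,fn):
    out=[]
    for n in("top","scene"):
        ys=np.arange(-130,110,.4);xs=np.arange(45,-45,-.4); r=rect(n,c0,yaw,ys,xs,z).copy()
        for yy in range(-120,101,20): cv2.line(r,(int((yy+130)/.4),0),(int((yy+130)/.4),8),(0,0,255),1)
        for yy in (-74,74): cv2.line(r,(int((yy+130)/.4),200),(int((yy+130)/.4),225),(255,0,255),1)
        for xx in(-25,0,25): cv2.line(r,(0,int((45-xx)/.4)),(20,int((45-xx)/.4)),(0,0,255),1)
        out.append(r)
    cv2.imwrite(fn,np.vstack(out))
E
python3 -c "
from m import *
need([.6079,-.2675,.22],-0.3)
show([.4719,.0933],10.6,.134,'pics/r10.png')
show([.6079,-.2675],-.3,.008,'pics/r11.png')
cv2.imwrite('pics/s10.png',F['scene']['frame'])
"
```

```text
t 16.13 pos [ 0.6043 -0.2663  0.219 ] yaw -0.24 F [-0.5  0.   0.7] w 1.003
 slide now-axes [-1.2  3.6 -1. ]  target-axes [-1.2  3.6 -1. ]  rot [-0.03 -0.03  0.06]
```

View pics/r10.png

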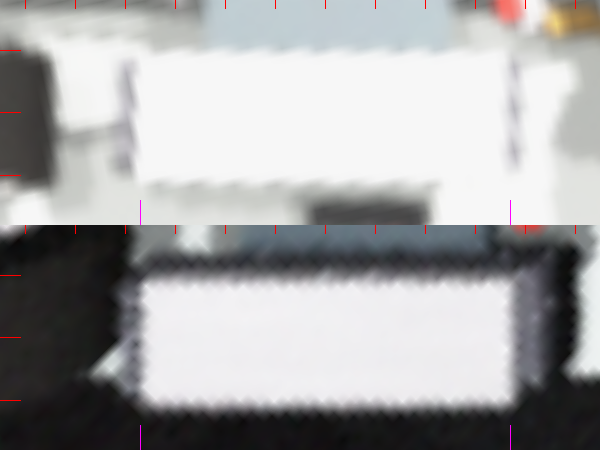

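View pics/s10.png

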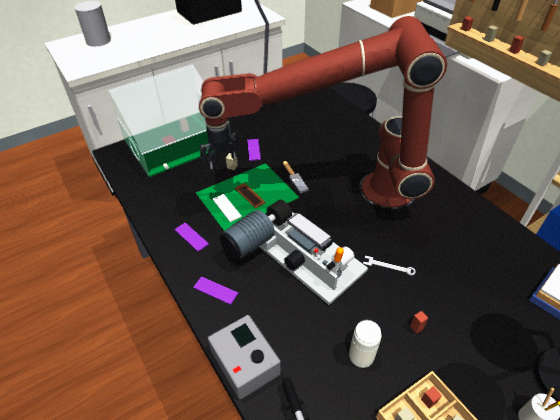

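View pics/r11.png

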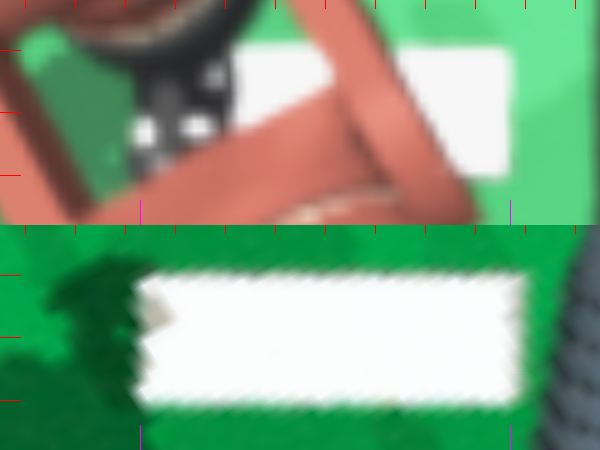

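Request:
jog_arm(
  increments=[
    {"slide": [-1.2,3.6,20],"rotation": [0,0,0]},
    {"slide": [0,0,32],"rotation": [0,0,0]},
    {"slide": [0,0,32],"rotation": [0,0,0]},
    {"slide": [0,0,32],"rotation": [0,0,0]},
    {"slide": [0,0,32],"rotation": [0,0,0]},
    {"slide": [0,0,20],"rotation": [0,0,0]},
    {"slide": [0,0,10],"rotation": [0,0,0]},
    {"slide": [0,0,0],"rotation": [0,0,0]},
    {"slide": [0,0,0],"rotation": [0,0,0]},
    {"slide": [0,0,0],"rotation": [0,0,0]},
    {"slide": [0,0,0],"rotation": [0,0,0]},
  ],
)

```text
time: 17.05
tool_pos: [0.6098, -0.2693, 0.0441]
tool_rot: [0.002, 0.709, 0.705, 0.001]
contact_force: [0.4, -0.7, 0.2]
gripper_width: 1.002
```

```bash
python3 -c "
from h import *
avg(3)
need([.6079,-.2675,0],-0.3)
f=optics.grab_frame('scene')['frame'];cv2.imwrite('pics/s12.png',cv2.resize(f[130:230,170:290],None,fx=6,fy=6))
"
```

```text
avg [ 0.6096 -0.2693  0.0438] sd [0.0002 0.0001 0.0003]
t 17.2 pos [ 0.6091 -0.2691  0.043 ] yaw -0.3 F [ 0.6 -0.2 -0.7] w 1.002
 slide now-axes [ 1.6 -1.3 43. ]  target-axes [ 1.6 -1.2 43. ]  rot [0.13 0.08 0.  ]
```

View pics/s12.png

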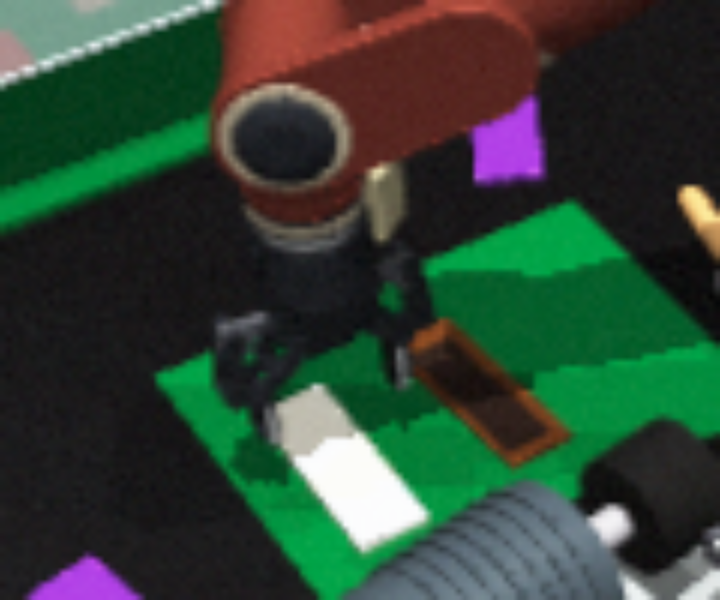

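Request:
jog_arm(
  increments=[
    {"slide": [1.4,-1.4,15],"rotation": [0,0,0]},
    {"slide": [0,0,15],"rotation": [0,0,0]},
    {"slide": [0,0,10],"rotation": [0,0,0]},
    {"slide": [0,0,2.5],"rotation": [0,0,0]},
    {"slide": [0,0,0],"rotation": [0,0,0]},
    {"slide": [0,0,0],"rotation": [0,0,0]},
    {"slide": [0,0,0],"rotation": [0,0,0]},
    {"slide": [0,0,0],"rotation": [0,0,0]},
  ],
)

```text
time: 17.92
tool_pos: [0.6074, -0.2675, -0.0003]
tool_rot: [0.001, 0.709, 0.705, 0.0]
contact_force: [-0.4, 0.0, -0.1]
gripper_width: 1.001
```

```bash
python3 -c "
from h import *
avg(3)
need([.6079,-.2675,0],-0.3)
"
```

```text
avg [ 6.074e-01 -2.675e-01 -3.000e-04] sd [0.0001 0.     0.    ]
t 18.07 pos [ 6.072e-01 -2.674e-01 -5.000e-04] yaw -0.3 F [-0.1  0.1 -0.5] w 0.998
 slide now-axes [-0.1  0.7 -0.5]  target-axes [-0.1  0.7 -0.5]  rot [0.06 0.03 0.  ]
```

Request:
jog_arm(
  increments=[
    {"slide": [0,0.5,-0.6],"rotation": [0,0,0]},
    {"slide": [0,0,0],"rotation": [0,0,0]},
    {"slide": [0,0,0],"rotation": [0,0,0]},
    {"slide": [0,0,0],"rotation": [0,0,0]},
    {"slide": [0,0,0],"rotation": [0,0,0]},
    {"slide": [0,0,0],"rotation": [0,0,0]},
    {"slide": [0,0,0],"rotation": [0,0,0]},
    {"slide": [0,0,0],"rotation": [0,0,0]},
  ],
  fingers=0,
)

```text
time: 18.73
tool_pos: [0.6079, -0.2675, 0.0003]
tool_rot: [0.001, 0.709, 0.705, 0.0]
contact_force: [1.0, -0.4, 4.9]
gripper_width: 0.557
```

```bash
python3 -c "
from h import *
avg(3)
need([.6079,-.2675,0],-0.3)
"
```

```text
avg [ 6.079e-01 -2.675e-01  3.000e-04] sd [0. 0. 0.]
t 18.88 pos [ 6.079e-01 -2.675e-01  3.000e-04] yaw -0.3 F [0.1 0.1 6.2] w 0.554
 slide now-axes [-0.  -0.   0.3]  target-axes [-0.  -0.   0.3]  rot [0.08 0.04 0.  ]
```

Request:
jog_arm(
  increments=[
    {"slide": [0,0,-3],"rotation": [0,0,0]},
    {"slide": [0,0,-6],"rotation": [0,0,0]},
    {"slide": [0,0,-12],"rotation": [0,0,0]},
    {"slide": [0,0,-20],"rotation": [0,0,0]},
    {"slide": [0,0,-25],"rotation": [0,0,-2]},
    {"slide": [0,0,-25],"rotation": [0,0,-2]},
    {"slide": [0,0,-25],"rotation": [0,0,-2]},
    {"slide": [0,0,-25],"rotation": [0,0,-2]},
    {"slide": [0,0,-25],"rotation": [0,0,-2]},
    {"slide": [0,0,-25],"rotation": [0,0,-0.9]},
    {"slide": [0,0,-10],"rotation": [0,0,0]},
    {"slide": [0,0,0],"rotation": [0,0,0]},
    {"slide": [0,0,0],"rotation": [0,0,0]},
  ],
)

```text
time: 19.97
tool_pos: [0.6071, -0.2671, 0.2003]
tool_rot: [0.0, 0.639, 0.769, 0.0]
contact_force: [0.3, -0.2, -2.0]
gripper_width: 0.557
```

```bash
python3 -c "
from h import *
need([.4717,.0934,.2],10.6)
f=optics.grab_frame('scene')['frame'];cv2.imwrite('pics/s13.png',cv2.resize(f[60:230,150:320],None,fx=4,fy=4))
"
```

```text
t 19.97 pos [ 0.6071 -0.2671  0.2003] yaw 10.58 F [ 0.3 -0.2 -2. ] w 0.557
 slide now-axes [ 3.792e+02 -6.690e+01  3.000e-01]  target-axes [ 3.792e+02 -6.680e+01  3.000e-01]  rot [ 0.01  0.01 -0.02]
```

View pics/s13.png

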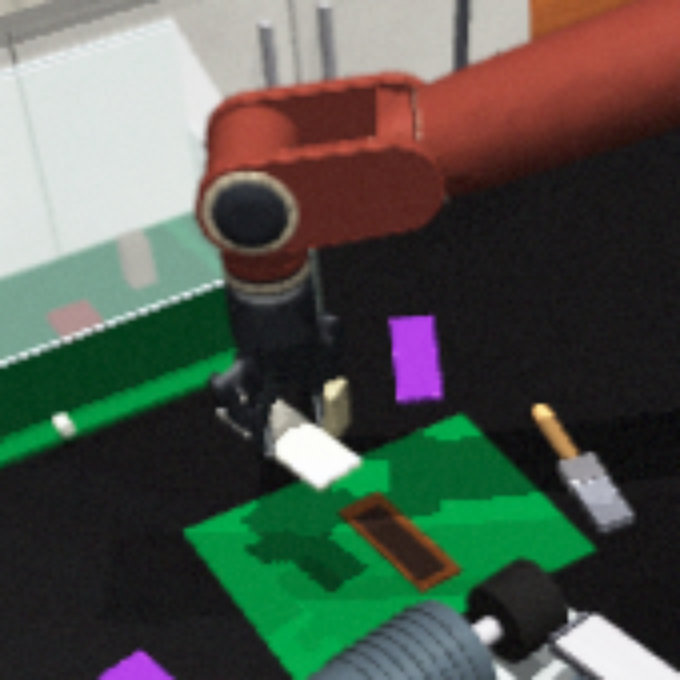

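Request:
jog_arm(
  increments=[
    {"slide": [21.1,-3.7,0],"rotation": [0,0,0]},
    {"slide": [21.1,-3.7,0],"rotation": [0,0,0]},
    {"slide": [21.1,-3.7,0],"rotation": [0,0,0]},
    {"slide": [21.1,-3.7,0],"rotation": [0,0,0]},
    {"slide": [21.1,-3.7,0],"rotation": [0,0,0]},
    {"slide": [21.1,-3.7,0],"rotation": [0,0,0]},
    {"slide": [21.1,-3.7,0],"rotation": [0,0,0]},
    {"slide": [21.1,-3.7,0],"rotation": [0,0,0]},
    {"slide": [21.1,-3.7,0],"rotation": [0,0,0]},
    {"slide": [21.1,-3.7,0],"rotation": [0,0,0]},
    {"slide": [21.1,-3.7,0],"rotation": [0,0,0]},
    {"slide": [21.1,-3.7,0],"rotation": [0,0,0]},
    {"slide": [21.1,-3.7,0],"rotation": [0,0,0]},
    {"slide": [21.1,-3.7,0],"rotation": [0,0,0]},
    {"slide": [21.1,-3.7,0],"rotation": [0,0,0]},
    {"slide": [21.1,-3.7,0],"rotation": [0,0,0]},
    {"slide": [21.1,-3.7,0],"rotation": [0,0,0]},
    {"slide": [20.5,-3.7,0],"rotation": [0,0,0]},
    {"slide": [0,0,0],"rotation": [0,0,0]},
    {"slide": [0,0,0],"rotation": [0,0,0]},
  ],
)

```text
time: 21.68
tool_pos: [0.4706, 0.0938, 0.198]
tool_rot: [-0.001, 0.638, 0.77, -0.001]
contact_force: [0.4, 0.6, -2.0]
gripper_width: 0.559
```

Request:
jog_arm(
  increments=[
    {"slide": [0,0,10],"rotation": [0,0,0]},
    {"slide": [0,0,15],"rotation": [0,0,0]},
    {"slide": [0,0,12],"rotation": [0,0,0]},
    {"slide": [0,0,8],"rotation": [0,0,0]},
    {"slide": [0,0,0],"rotation": [0,0,0]},
    {"slide": [0,0,0],"rotation": [0,0,0]},
    {"slide": [0,0,0],"rotation": [0,0,0]},
    {"slide": [0,0,0],"rotation": [0,0,0]},
  ],
)

```text
time: 22.35
tool_pos: [0.4727, 0.0932, 0.1563]
tool_rot: [0.001, 0.639, 0.769, 0.001]
contact_force: [-0.1, -0.7, -1.2]
gripper_width: 0.554
```

```bash
python3 -c "
from m import *
avg(3)
need([.4717,.0934,.1345],10.6)
f=F['scene']['frame'];cv2.imwrite('pics/s14.png',cv2.resize(f[180:280,260:360],None,fx=6,fy=6))
"
```

```text
avg [0.4725 0.0933 0.1562] sd [0.0001 0.     0.0001]
t 22.6 pos [0.4723 0.0934 0.1559] yaw 10.6 F [ 0.4  0.3 -1.6] w 0.563
 slide now-axes [ 0.1 -0.6 21.4]  target-axes [ 0.1 -0.6 21.4]  rot [0.05 0.01 0.  ]
```

View pics/s14.png

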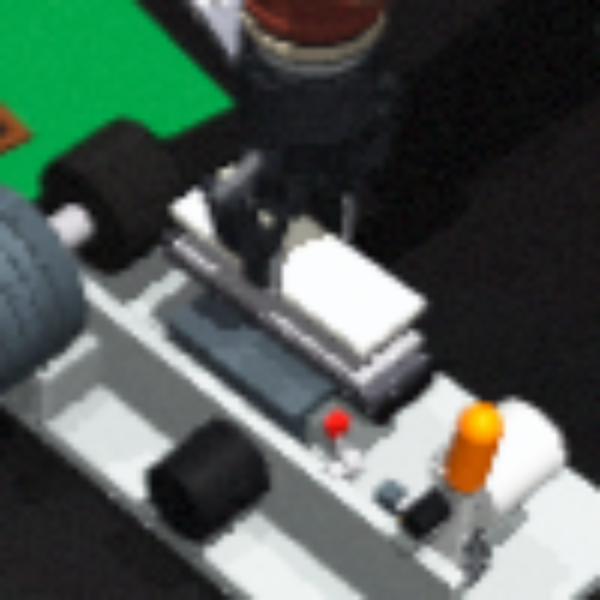

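Request:
jog_arm(
  increments=[
    {"slide": [0,-0.5,5],"rotation": [0,0,0]},
    {"slide": [0,0,5],"rotation": [0,0,0]},
    {"slide": [0,0,4],"rotation": [0,0,0]},
    {"slide": [0,0,3],"rotation": [0,0,0]},
    {"slide": [0,0,1.5],"rotation": [0,0,0]},
    {"slide": [0,0,0],"rotation": [0,0,0]},
    {"slide": [0,0,0],"rotation": [0,0,0]},
    {"slide": [0,0,0],"rotation": [0,0,0]},
  ],
)

```text
time: 23.27
tool_pos: [0.4717, 0.0932, 0.1371]
tool_rot: [0.0, 0.639, 0.769, 0.0]
contact_force: [-0.1, -0.5, -1.2]
gripper_width: 0.557
```

```bash
python3 -c "
from m import *
avg(3)
need([.4717,.0934,.1343],10.6)
f=F['scene']['frame'];cv2.imwrite('pics/s15.png',cv2.resize(f[180:280,260:360],None,fx=6,fy=6))
"
```

```text
avg [0.4718 0.0932 0.1372] sd [0. 0. 0.]
t 23.52 pos [0.4717 0.0932 0.1371] yaw 10.6 F [ 1.   0.5 -1.5] w 0.558
 slide now-axes [0.1 0.  2.8]  target-axes [0.1 0.  2.8]  rot [0.02 0.   0.  ]
```

View pics/s15.png

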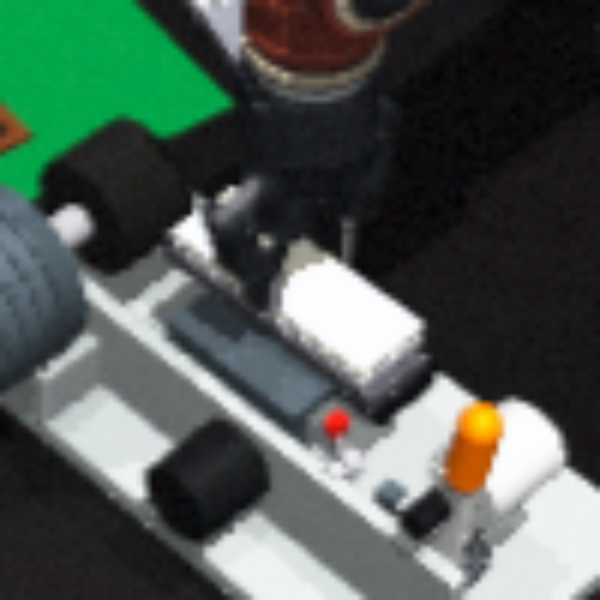

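Request:
jog_arm(
  increments=[
    {"slide": [0,0,1],"rotation": [0,0,0]},
    {"slide": [0,0,1],"rotation": [0,0,0]},
    {"slide": [0,0,0.8],"rotation": [0,0,0]},
    {"slide": [0,0,0],"rotation": [0,0,0]},
    {"slide": [0,0,0],"rotation": [0,0,0]},
  ],
)

```text
time: 23.93
tool_pos: [0.4716, 0.0932, 0.1343]
tool_rot: [0.0, 0.639, 0.769, 0.0]
contact_force: [-1.5, 0.6, 0.1]
gripper_width: 0.56
```

```bash
python3 -c "
from h import *
need([.4717,.0934,.1343],10.6)
"
```

```text
t 23.93 pos [0.4716 0.0932 0.1343] yaw 10.6 F [-1.5  0.6  0.1] w 0.56
 slide now-axes [ 0.1  0.1 -0. ]  target-axes [ 0.1  0.1 -0. ]  rot [0. 0. 0.]
```

Request:
jog_arm(
  increments=[
    {"slide": [0,0,0.2],"rotation": [0,0,0]},
    {"slide": [0,0,0],"rotation": [0,0,0]},
    {"slide": [0,0,0],"rotation": [0,0,0]},
  ],
)

```text
time: 24.18
tool_pos: [0.4716, 0.0932, 0.1342]
tool_rot: [0.0, 0.639, 0.769, 0.0]
contact_force: [-1.7, 0.1, 2.9]
gripper_width: 0.557
```

Request:
jog_arm(
  increments=[
    {"slide": [0,0,0],"rotation": [0,0,0]},
    {"slide": [0,0,0],"rotation": [0,0,0]},
    {"slide": [0,0,0],"rotation": [0,0,0]},
    {"slide": [0,0,0],"rotation": [0,0,0]},
    {"slide": [0,0,-5],"rotation": [0,0,0]},
    {"slide": [0,0,-15],"rotation": [0,0,0]},
    {"slide": [0,0,-25],"rotation": [0,0,0]},
    {"slide": [0,0,-30],"rotation": [0,0,0]},
    {"slide": [0,0,-30],"rotation": [0,0,0]},
    {"slide": [0,0,-30],"rotation": [0,0,0]},
    {"slide": [0,0,-20],"rotation": [0,0,0]},
    {"slide": [0,0,0],"rotation": [0,0,0]},
  ],
  fingers=1,
)

```text
time: 25.18
tool_pos: [0.4739, 0.0933, 0.2955]
tool_rot: [0.004, 0.639, 0.769, 0.004]
contact_force: [-0.5, 0.2, 0.3]
gripper_width: 0.999
```

```bash
python3 -c "
from m import *
need([.4717,.0934,.3],10.6);print(state()['joint_pos'])
f=F['scene']['frame'];cv2.imwrite('pics/s16.png',cv2.resize(f[180:290,260:370],None,fx=6,fy=6))
"
```

```text
t 25.28 pos [0.472  0.0933 0.2899] yaw 10.6 F [-0.1 -0.7  0.5] w 1.001
 slide now-axes [  0.2  -0.2 -10.1]  target-axes [  0.2  -0.2 -10.1]  rot [0.12 0.02 0.  ]
[ 4.02464483e-02 -3.30633357e-01  1.86257409e+00 -1.64617131e-06
  1.60747733e+00 -1.44829083e-01]
```

View pics/s16.png

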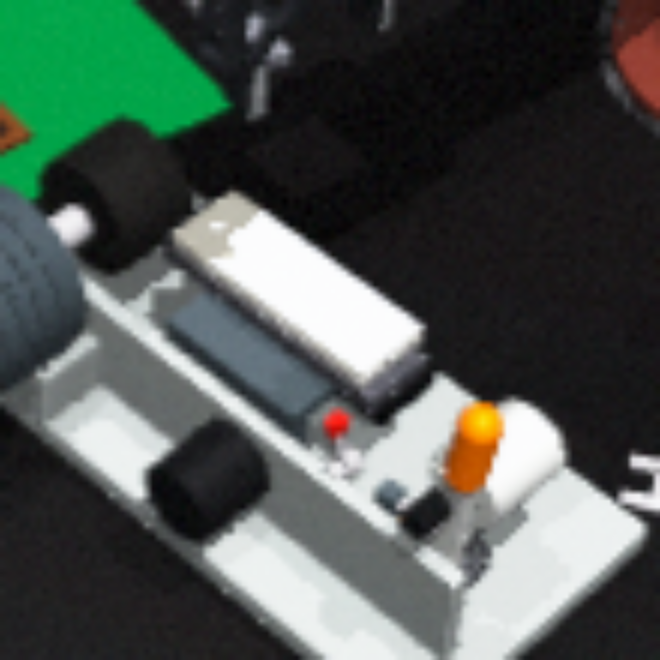

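Request:
jog_arm(
  increments=[
    {"slide": [0,0,0],"rotation": [0,0,0]},
    {"slide": [15,6,0],"rotation": [0,0,0]},
    {"slide": [25,9,0],"rotation": [0,0,0]},
    {"slide": [25,10,0],"rotation": [0,0,0]},
    {"slide": [25,10,0],"rotation": [0,0,0]},
    {"slide": [27,10,0],"rotation": [0,0,0]},
    {"slide": [0,0,0],"rotation": [0,0,0]},
    {"slide": [0,0,0],"rotation": [0,0,0]},
    {"slide": [0,0,0],"rotation": [0,0,0]},
    {"slide": [0,0,0],"rotation": [0,0,0]},
  ],
  fingers=0,
)

```text
time: 26.12
tool_pos: [0.4939, 0.2156, 0.2878]
tool_rot: [-0.0, 0.639, 0.769, -0.001]
contact_force: [-0.9, 0.1, 0.5]
gripper_width: 0.0
```

```bash
cat >> h.py <<'E'
def sander(P):
    a=np.radians(10.6);c,s=np.cos(a),np.sin(a);d=np.array(P)-[.4719,.0933,.126]
    return np.array([c*d[0]+s*d[1],-s*d[0]+c*d[1],d[2]])*1e3
def world(x,y,z):
    a=np.radians(10.6);c,s=np.cos(a),np.sin(a);return np.array([.4719+(c*x-s*y)/1e3,.0933+(s*x+c*y)/1e3,.126+z/1e3])
E
python3 -c "
from m import *
import h
avg(3);print(h.sander(pose()[0]))
need(h.world(45,210,46),10.6)
show([.4719,.0933],10.6,.142,'pics/r17.png')
f=F['top']['frame'];cv2.imwrite('pics/t17.png',cv2.resize(f[160:300,180:340],None,fx=4,fy=4))
f=F['scene']['frame'];cv2.imwrite('pics/s17.png',cv2.resize(f[160:310,250:410],None,fx=4,fy=4))
"
```

```text
avg [0.4942 0.2157 0.2887] sd [0.0001 0.0001 0.0002]
[ 44.58566769 116.39005104 162.99882719]
t 26.37 pos [0.4943 0.2159 0.289 ] yaw 10.54 F [ 0.8 -0.3 -0.5] w -0.004
 slide now-axes [ 93.6   0.3 117. ]  target-axes [ 93.6   0.4 117. ]  rot [ 0.02  0.   -0.06]
```

View pics/r17.png

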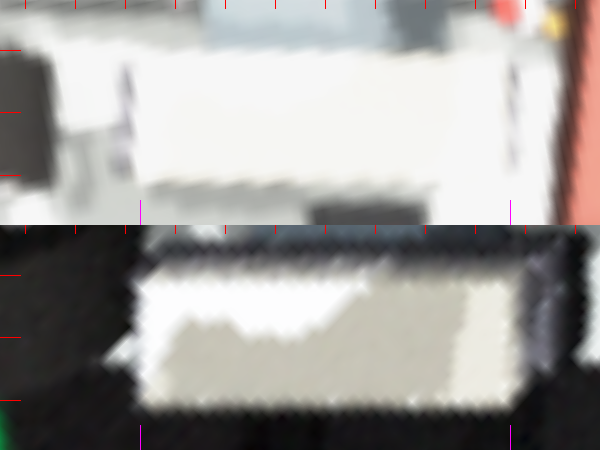

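View pics/s17.png

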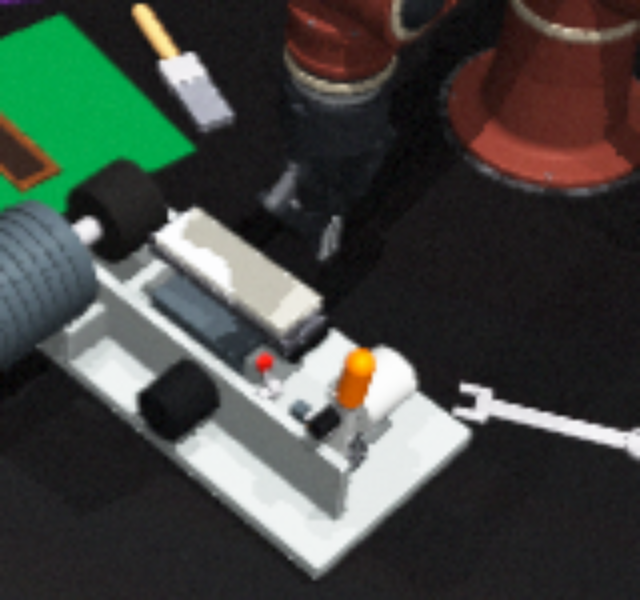

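View pics/t17.png

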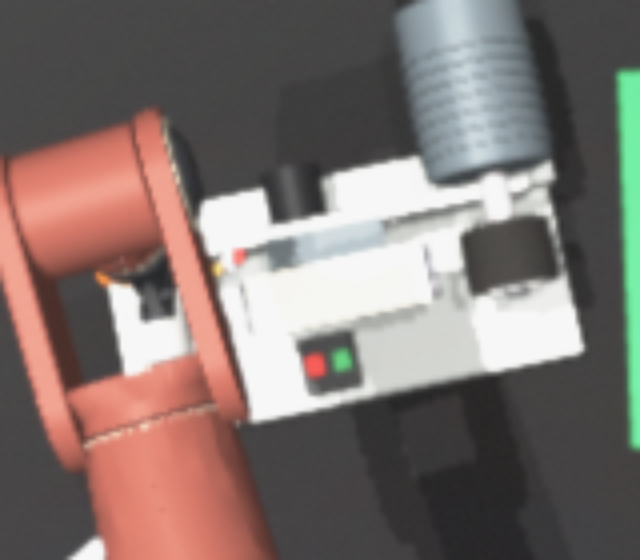

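Request:
jog_arm(
  increments=[
    {"slide": [20,0,0],"rotation": [0,0,0]},
    {"slide": [25,0,0],"rotation": [0,0,0]},
    {"slide": [25,0,0],"rotation": [0,0,0]},
    {"slide": [24,0,0],"rotation": [0,0,0]},
    {"slide": [0,0,0],"rotation": [0,0,0]},
    {"slide": [0,0,0],"rotation": [0,0,0]},
    {"slide": [0,0,20],"rotation": [0,0,0]},
    {"slide": [0,0,30],"rotation": [0,0,0]},
    {"slide": [0,0,30],"rotation": [0,0,0]},
    {"slide": [0,0,25],"rotation": [0,0,0]},
    {"slide": [0,0,12],"rotation": [0,0,0]},
    {"slide": [0,0,0],"rotation": [0,0,0]},
    {"slide": [0,0,0],"rotation": [0,0,0]},
    {"slide": [0,0,0],"rotation": [0,0,0]},
  ],
)

```text
time: 27.53
tool_pos: [0.4783, 0.3091, 0.1743]
tool_rot: [0.001, 0.639, 0.769, 0.002]
contact_force: [-1.1, 1.2, 0.2]
gripper_width: 0.002
```

```bash
python3 -c "
from m import *
import h
print(h.sander(avg(3)))
need(h.world(45,195,46),10.6)
f=F['scene']['frame'];cv2.imwrite('pics/s18.png',cv2.resize(f[180:310,270:400],None,fx=5,fy=5))
f=F['top']['frame'];cv2.imwrite('pics/t18.png',cv2.resize(f[190:290,170:300],None,fx=5,fy=5))
"
```

```text
avg [0.4782 0.3094 0.1742] sd [0.0002 0.     0.0003]
[ 45.88868035 211.21692572  48.2276553 ]
t 27.78 pos [0.4777 0.3093 0.1734] yaw 10.61 F [ 0.1 -0.6  0.2] w 0.003
 slide now-axes [-16.2  -0.4   1.4]  target-axes [-16.2  -0.4   1.4]  rot [ 0.14 -0.03  0.01]
```

View pics/s18.png

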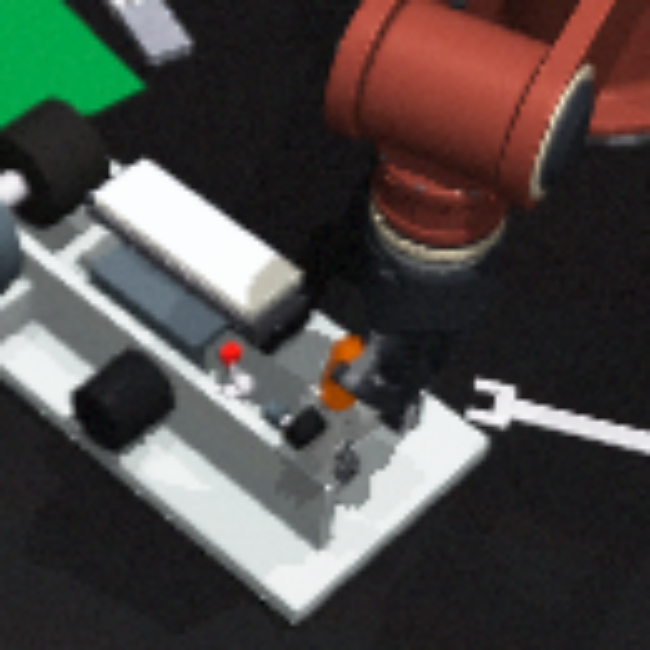

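Request:
jog_arm(
  increments=[
    {"slide": [-8,0,0],"rotation": [0,0,0]},
    {"slide": [-6,0,0],"rotation": [0,0,0]},
    {"slide": [-4,0,0],"rotation": [0,0,0]},
    {"slide": [-4,0,0],"rotation": [0,0,0]},
    {"slide": [-4,0,0],"rotation": [0,0,0]},
    {"slide": [-3,0,0],"rotation": [0,0,0]},
    {"slide": [0,0,0],"rotation": [0,0,0]},
    {"slide": [0,0,0],"rotation": [0,0,0]},
  ],
)

```text
time: 28.45
tool_pos: [0.482, 0.2824, 0.1732]
tool_rot: [-0.002, 0.639, 0.769, 0.002]
contact_force: [-3.4, 7.2, 3.6]
gripper_width: 0.001
```

```bash
python3 -c "
from h import *
p=avg(2);print(sander(p)); need(world(45,165,46),10.6)
f=optics.grab_frame('scene')['frame'];cv2.imwrite('pics/s19.png',cv2.resize(f[180:310,270:400],None,fx=5,fy=5))
"
```

```text
avg [0.482  0.2824 0.1732] sd [0. 0. 0.]
[ 44.74837799 183.98727631  47.20764293]
t 28.55 pos [0.482  0.2825 0.1732] yaw 10.62 F [-3.7  7.7  3.3] w -0.002
 slide now-axes [-19.1   0.2   1.1]  target-axes [-19.1   0.2   1.2]  rot [ 0.06 -0.32  0.02]
```

View pics/s19.png

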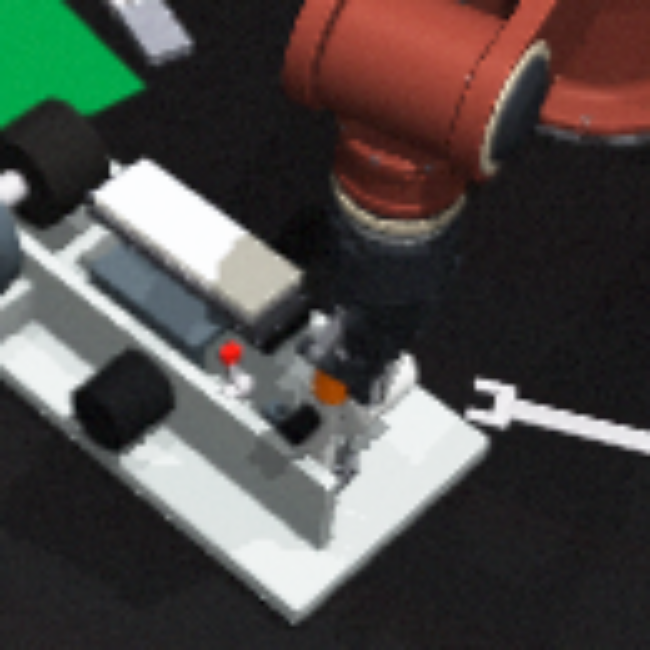

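Request:
jog_arm(
  increments=[
    {"slide": [-4,0,0],"rotation": [0,0,0]},
    {"slide": [-4,0,0],"rotation": [0,0,0]},
    {"slide": [-4,0,0],"rotation": [0,0,0]},
    {"slide": [-4,0,0],"rotation": [0,0,0]},
    {"slide": [-4,0,0],"rotation": [0,0,0]},
    {"slide": [-4,0,0],"rotation": [0,0,0]},
    {"slide": [-4,0,0],"rotation": [0,0,0]},
    {"slide": [-3,0,0],"rotation": [0,0,0]},
    {"slide": [0,0,0],"rotation": [0,0,0]},
    {"slide": [0,0,0],"rotation": [0,0,0]},
  ],
)

```text
time: 29.43
tool_pos: [0.4877, 0.2532, 0.1743]
tool_rot: [-0.003, 0.639, 0.77, 0.003]
contact_force: [-6.1, 11.1, 7.8]
gripper_width: 0.002
```

```bash
python3 -c "
from h import *
p=avg(2);print(sander(p)); need(world(45,140,46),10.6)
f=optics.grab_frame('scene')['frame'];cv2.imwrite('pics/s20.png',cv2.resize(f[180:310,270:400],None,fx=5,fy=5))
"
```

```text
avg [0.4877 0.2532 0.1743] sd [0. 0. 0.]
[ 44.90344651 154.25089628  48.31168063]
t 29.53 pos [0.4877 0.2532 0.1743] yaw 10.64 F [-4.7 10.7  8. ] w -0.003
 slide now-axes [-14.3   0.1   2.2]  target-axes [-14.3   0.1   2.3]  rot [ 0.09 -0.47  0.04]
```

View pics/s20.png

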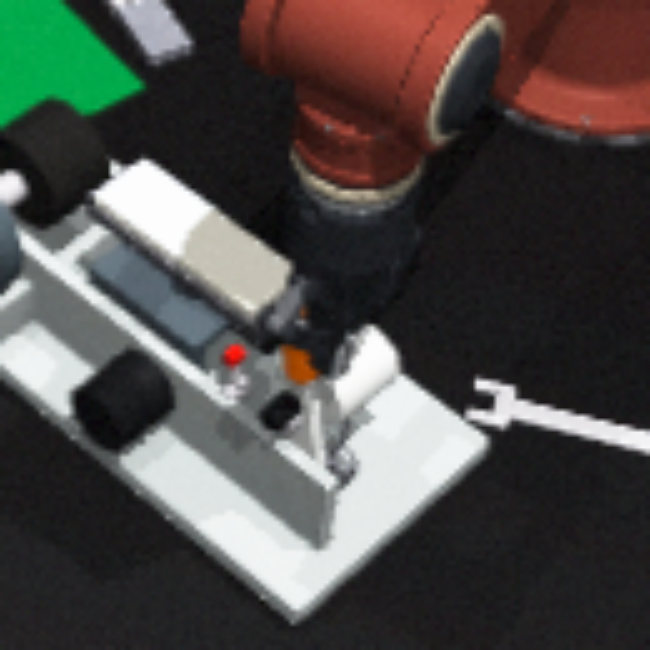

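Request:
jog_arm(
  increments=[
    {"slide": [-3,0,0],"rotation": [0,0,0]},
    {"slide": [-3,0,0],"rotation": [0,0,0]},
    {"slide": [-3,0,0],"rotation": [0,0,0]},
    {"slide": [-3,0,0],"rotation": [0,0,0]},
    {"slide": [-2,0,0],"rotation": [0,0,0]},
    {"slide": [0,0,0],"rotation": [0,0,0]},
    {"slide": [0,0,0],"rotation": [0,0,0]},
  ],
)

```text
time: 30.17
tool_pos: [0.49, 0.2401, 0.1733]
tool_rot: [-0.003, 0.639, 0.77, 0.004]
contact_force: [-3.6, 13.3, 2.8]
gripper_width: 0.004
```

```bash
python3 -c "
from h import *
p=avg(2);print(sander(p)); need(world(45,135,46),10.6)
f=optics.grab_frame('scene')['frame'];cv2.imwrite('pics/s21.png',cv2.resize(f[180:310,270:400],None,fx=5,fy=5))
"
```

```text
avg [0.49   0.2401 0.1733] sd [0. 0. 0.]
[ 44.76176234 140.9489471   47.30618053]
t 30.27 pos [0.4899 0.2401 0.1733] yaw 10.64 F [-3.7 13.3  2.9] w -0.0
 slide now-axes [-6.   0.3  1.2]  target-axes [-6.   0.3  1.3]  rot [ 0.07 -0.58  0.04]
```

View pics/s21.png

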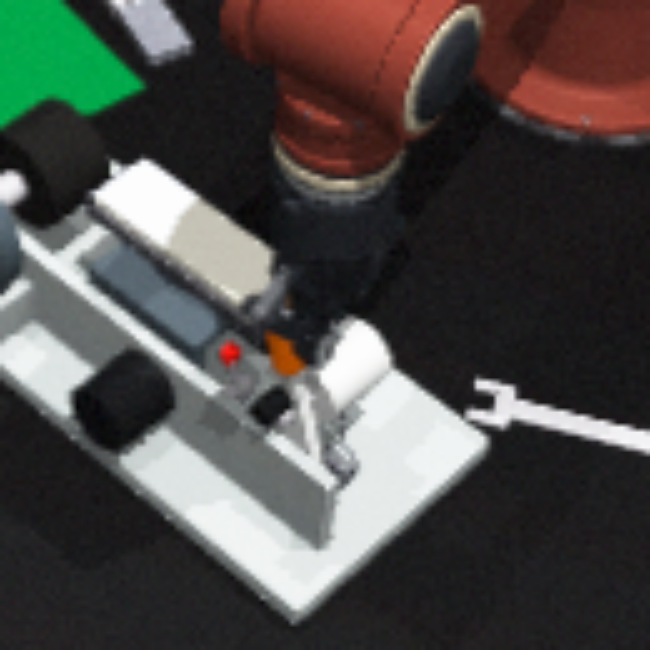

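Request:
jog_arm(
  increments=[
    {"slide": [-2,0,0],"rotation": [0,0,0]},
    {"slide": [-1,0,0],"rotation": [0,0,0]},
    {"slide": [0,0,0],"rotation": [0,0,0]},
    {"slide": [0,0,0],"rotation": [0,0,0]},
  ],
)

```text
time: 30.65
tool_pos: [0.4904, 0.2373, 0.173]
tool_rot: [-0.004, 0.638, 0.77, 0.004]
contact_force: [-4.0, 14.4, 1.2]
gripper_width: -0.0
```

Request:
jog_arm(
  increments=[
    {"slide": [-2,0,0],"rotation": [0,0,0]},
    {"slide": [0,0,0],"rotation": [0,0,0]},
    {"slide": [0,0,0],"rotation": [0,0,0]},
  ],
)

```text
time: 30.9
tool_pos: [0.4907, 0.2354, 0.1727]
tool_rot: [-0.004, 0.638, 0.77, 0.004]
contact_force: [-3.4, 14.6, -0.0]
gripper_width: -0.001
```

Request:
jog_arm(
  increments=[
    {"slide": [-2,0,0],"rotation": [0,0,0]},
    {"slide": [0,0,0],"rotation": [0,0,0]},
    {"slide": [0,0,0],"rotation": [0,0,0]},
  ],
)

```text
time: 31.15
tool_pos: [0.491, 0.2336, 0.1725]
tool_rot: [-0.004, 0.638, 0.77, 0.004]
contact_force: [-2.9, 15.6, 1.0]
gripper_width: 0.0
```

Request:
jog_arm(
  increments=[
    {"slide": [-1.5,0,0],"rotation": [0,0,0]},
    {"slide": [0,0,0],"rotation": [0,0,0]},
    {"slide": [0,0,0],"rotation": [0,0,0]},
  ],
)

```text
time: 31.4
tool_pos: [0.4911, 0.2332, 0.1724]
tool_rot: [-0.005, 0.638, 0.77, 0.005]
contact_force: [-3.5, 19.3, -0.5]
gripper_width: -0.001
```

Request:
jog_arm(
  increments=[
    {"slide": [-1.5,0,0],"rotation": [0,0,0]},
    {"slide": [0,0,0],"rotation": [0,0,0]},
    {"slide": [0,0,0],"rotation": [0,0,0]},
  ],
)

```text
time: 31.65
tool_pos: [0.4911, 0.233, 0.1724]
tool_rot: [-0.006, 0.638, 0.77, 0.006]
contact_force: [-3.8, 22.8, -0.4]
gripper_width: 0.003
```

```bash
python3 -c "
from h import *
p=avg(2);print(sander(p)); need(world(45,130,46),10.6)
for n in ('scene','top'):
  optics.grab_frame(n); print([(np.round(r['uv'],1),round(r['score'],2)) for r in place_of('tension_grip',n)])
f=optics.grab_frame('scene')['frame'];cv2.imwrite('pics/s22.png',cv2.resize(f[200:300,290:390],None,fx=6,fy=6))
"
```

```text
avg [0.4911 0.233  0.1724] sd [0. 0. 0.]
[ 44.58246519 133.74099313  46.43161003]
t 31.75 pos [0.4911 0.233  0.1724] yaw 10.69 F [-4.3 22.6 -1.5] w 0.0
 slide now-axes [-3.8  0.4  0.4]  target-axes [-3.8  0.4  0.4]  rot [ 0.08 -0.94  0.09]
[(array([326.8, 243.8]), 0.76)]
[(array([228.7, 222.5]), 0.59), (array([261.3, 232.1]), 0.37)]
```

View pics/s22.png

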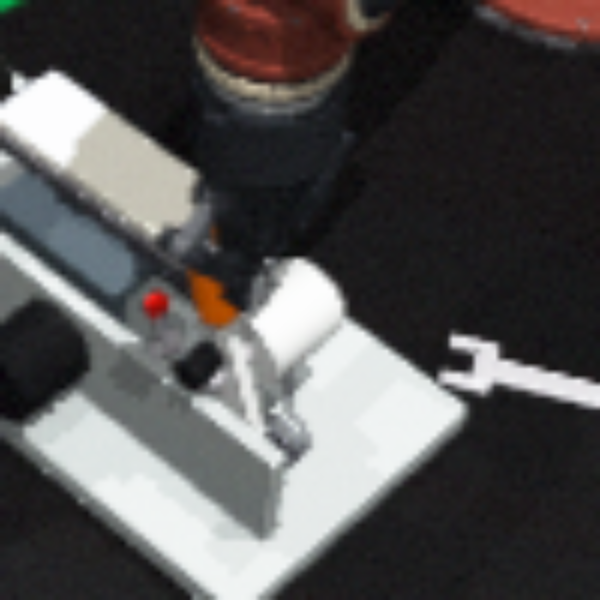

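Request:
jog_arm(
  increments=[
    {"slide": [0,0,0],"rotation": [0,0,0]},
    {"slide": [0,0,0],"rotation": [0,0,0]},
    {"slide": [0,0,0],"rotation": [0,0,0]},
    {"slide": [0,0,0],"rotation": [0,0,0]},
    {"slide": [0,0,0],"rotation": [0,0,0]},
    {"slide": [0,0,0],"rotation": [0,0,0]},
  ],
)

```text
time: 32.5
tool_pos: [0.4911, 0.233, 0.1724]
tool_rot: [-0.006, 0.638, 0.77, 0.006]
contact_force: [-3.6, 23.4, -0.8]
gripper_width: -0.003
```

```bash
python3 -c "
from m import *
show([.4719,.0933],10.6,.142,'pics/r23.png')
cv2.imwrite('pics/s23.png',F['scene']['frame'])
"
```

```text
(no output)
```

View pics/r23.png

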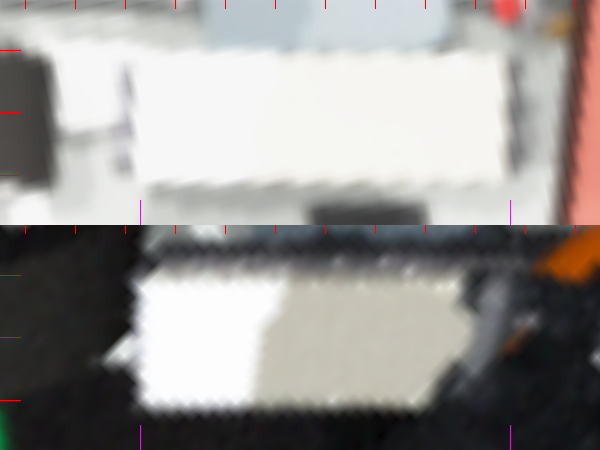

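View pics/s23.png

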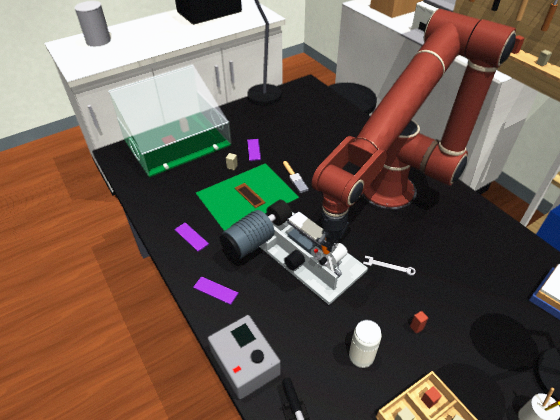

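The liner hasn't moved: it spans columns 135–508 in the rectified top view, as before. The arm is at its stop with a steady 23 N push, and the bystanders are in place. I'm handing in the job.

```bash
python3 -c "
from h import *
print(manip.job_done()); s=state(); print(s['time'],s['contact_force'],s['tool_pos'])"
```

```text
the job is handed in; nothing more can be done
None
the job is handed in; nothing more can be done
```

I laid the steel backing plate on the platen bed and set the white ceramic liner down on it. Then I pushed the orange tension arm past its click to its stop with shut fingers, and handed the job in at about 33 s while holding it there. No verdict was reported.

**Last checks:**
- **Plates:** In the rectified top view the liner lies flush with the steel plate within about 1 mm and level with the bed's visible ends across. My earlier edge fits put the steel plate 1–2.5 mm off centre across the bed (5 mm allowed). The two cameras disagreed by about 2–3 mm along the bed, so I used their mean.
- **Tension arm:** The push rose from 15.6 N to a steady 23 N with almost no further travel, so the arm is at its stop. I did not see the click itself; I worked out the arm angle of about 0.42 rad from the finger position and the push force.
- **After the push:** The liner had not moved. The gripper hid its end nearest the tension arm in the scene view, but the top view showed it all.
- **Other items:** The worn liner, the purple look-alikes and the other bystanders appeared in place by eye in the last scene picture.

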